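# Find the tired slide clip and bay it

### The job

One of the two slide clips on the test bed has a tired leaf. Press down on the red dot at mid-span of a leaf with about 8 N and hold it for a second: a sound leaf gives about 3 mm there, a tired one about 7 mm; go on until you have felt the tired one give. Then put that clip in the red repair tray, lengthwise between the cheeks and flat on its floor, lowered right down before you let go, and leave the sound clip on the bed.

Things in the scene. Friction and masses are not known exactly. Their poses are not given: they have to be found in the camera images.
- clip_a: slide clip, 0.28 kg: steel plate 110 x 40 x 6, on its heel end a blue head 24 x 40 reaching 60 above the underside, and a steel leaf 70 long, 16 wide, jutting from the head over the plate, its top at 38. Origin: centre of the underside; +x to the head (head centre at x = 41, leaf from 29 to -41), z up. Sound and tired clips look alike. Lift by the head
- clip_b: slide clip, 0.28 kg: steel plate 110 x 40 x 6, on its heel end a blue head 24 x 40 reaching 60 above the underside, and a steel leaf 70 long, 16 wide, jutting from the head over the plate, its top at 38. Origin: centre of the underside; +x to the head (head centre at x = 41, leaf from 29 to -41), z up. Sound and tired clips look alike. Lift by the head
- clip_a_dot (a point): red dot on top of the leaf of clip_a, midway along it, 39.5 above the underside of the clip; moves down with the leaf
- clip_b_dot (a point): red dot on top of the leaf of clip_b, midway along it, 39.5 above the underside of the clip; moves down with the leaf
- clip_a_head (a point): upper part of the blue head of clip_a, on its middle, 49 above the clip's underside, 11 below the head's top. Grip across its 40 width, or along its 24 length with one finger behind it and one in front, tips at least 40 above the underside (over the leaf)
- clip_b_head (a point): upper part of the blue head of clip_b, on its middle, 49 above the clip's underside, 11 below the head's top. Grip across its 40 width, or along its 24 length with one finger behind it and one in front, tips at least 40 above the underside (over the leaf)
- clip_a_leaf (a joint): bend of the leaf of clip_a, rad: 0 at rest, grows as it is pressed down, stop at 0.42; the dot sinks 35 mm x sin(bend). A sound leaf reads 0.06 to 0.09 at 8 N, a tired one 0.15 to 0.22 (less if wide fingertips bear nearer the root)
- clip_b_leaf (a joint): bend of the leaf of clip_b, rad: 0 at rest, grows as it is pressed down, stop at 0.42; the dot sinks 35 mm x sin(bend). A sound leaf reads 0.06 to 0.09 at 8 N, a tired one 0.15 to 0.22 (less if wide fingertips bear nearer the root)
- bed: test bed, fixed: plate 132 x 190 x 5 with a fence 55 high along its far (+x) edge. Origin: under it, half-way between the clips, which stand about 50 either side along y, leaf ends to -x, heels 5 from the fence: there the head can be gripped only across its width. Its -y edge is 95 from the origin. The desk between bed and tray is free, to put a clip down and regrasp it
- tray: red repair tray, fixed: floor 150 x 70, 4 thick; along its x a bay 58 wide between two cheeks 70 high; end lips 12 high, 140 apart. Origin: centre of the underside. The bay has no room for fingers beside the clip, only before and behind its head. The clip may lie either way round
- spare_eyepiece: black eyepiece, 39 across, 46 high, standing behind the free piece of desk; a bystander, origin at the centre of its foot
- dropper_bottle: brown dropper bottle with black cap, 29 across, 102 high; a bystander, origin at the centre of its foot

How it is judged:
By the outcome, as a careful person would: the job done as asked, in the order asked, and still so for the second after the job is handed in, with the robot touching nothing.
It also fails if it takes over 69 s, if anything falls off the work surface, if the arm or the gripper's body presses on something with over 40 N, if the wrist force passes 120 N, or if a joint passes its speed limit or range.

### The arm

A 7-joint arm with a two-finger parallel gripper is mounted at the origin on a cart in front of the work surface, level with it; the furniture and walls round the work are solid. World frame = base frame: x ahead of the robot, y to its left, z up, the work surface at z = 0. Lengths are in m, angles in rad, forces in N, time in s.
With the tool pointing down it reaches from about 0.4 to 0.85 m from the base axis. Payload 10.4 kg.
Tool frame: the origin (TCP) lies at the very end of the fingers, on their centre line; the grasp point (between the pads) lies 19 mm behind it; y points along the fingers, x is the direction in which the jaws open and shut, and the axes are right-handed (so a half turn about y gives the same grasp; the last joint's range is limited). The gripper opens to 87 mm and grips with 3 to 60 N. Pads are 19 mm wide; open, the fingers measure 117 mm over their backs; the gripper's body (75 mm by 190 mm) begins 51 mm behind the grasp point.
Start: joints at [-1.241, 0.332, -0.065, 1.46, 0.022, 1.35, -0.088], TCP at [0.216, 0.587, 0.223] pointing down, gripper open.
Joint ranges: [-2.6, 2.6], [-0.5, 2.12], [-1.47, 1.34], [0.16, 2.42], [-1.27, 4.41], [0.06, 2.06], [-2.6, 2.6]. Speed limits (rad/s): [2.22, 2.22, 2.79, 2.79, 3.14, 3.14, 3.14].

### API

Orientations are given as a unit quaternion [x, y, z, w].
In Python, from bench import readout, vision, r gives the robot as it stands.
- The arm moves only by the tool arm_command, never from a script. Its argument "targets" is a list that holds one entry, the list of rows, each a list of 6 numbers: the shift along the tool's x, y, z in m, then the turn, a rotation vector about the tool's x, y, z in degrees. A call has 1 to 12 rows; each row shifts and turns the commanded pose from where the row before left it, along the tool's axes as they then stand; what a row does not reach is not made up. A row lasts 1/12 s, in which the tool goes at most 41.7 mm and 7.16 degrees, less where a joint would pass 70% of its speed; a pose out of reach is approached as far as the arm can. A call is refused whole if a number of a shift passes 0.0417 or a number of a turn 7.16, either way. A call with a gripper value outside its range is refused whole. "hand" is the opening, from 0 (shut) to 1 (fully open), set as the call begins (left out, the last holds). The fingers move at their own pace and stop on an object; "grip_force" is the grip in N (left out, the last holds). Time passes only in rows, so rows that do not move let the fingers close. It gives the time, the measured TCP pose, the force and the opening at its end, in the units of the state.
- readout.read_state(): the state, without advancing time (a new reading comes with each control period).
- vision.camera(name): name is "scene" or "side" or "wrist"; returns a dict with "pixels" (400x640x3 uint8, blue, green, red), "fovy" (degrees; the focal length in pixels is half the picture's height over the tangent of half this angle, whatever the lens; pixels are square), "cx", "cy" (the principal point, pixels), "R" (3x3) and "t" (3): a world point X has camera coordinates R X + t; the wrist camera has in their place "mount" (4x4, takes a point from camera to tool coordinates, whose origin is the TCP and whose axes are the tool frame's). Camera axes: x right, y down, z forward; pixel columns grow to the right and rows downward; lengths in m; the calibration is good to about 2 mm. A picture is of the moment at which its call begins: read the wrist's pose just before it. There is no depth.
- r.close_job(): hands the job in, once; it reports no verdict.
The state is a dict: "time": time; "joint_positions": joint angles; "joint_vel": joint speeds; "joint_torque": joint torques, N m; "ee_pos": TCP position; "eef_rot": TCP orientation; "ft_force": force on the tool from outside, world axes, zero at the start; "torque": the same for the moment, N m; "width": finger opening in m.
Only numpy, scipy, OpenCV 4.12 (cv2) and the standard library are available. Lean on these libraries where they do the work, as an engineer would, in place of code of your own. Each camera call takes 0.05 s, during which the arm holds its last target.

## Working session

There is one attempt and no reset: what is moved stays moved. The work goes in short steps, Python scripts to look and compute and a tool call to move; the robot and the scene stay as the last step left them, time stands still between calls to the robot, and variables do not carry over. Pictures are saved under pics/ and viewed, and the job is handed in when it is done.

Besides the shell and the picture viewer there is one more tool, called after "Call:" as name([rows], argument=value, ...), one row to a line, values as JSON. arm_command: Moves the arm, as the interface text tells. Its arguments: {"type":"object","properties":{"targets":{"type":"array","items":{"type":"array","items":{"type":"array","items":{"type":"number"}}}},"hand":{"type":"number"},"grip_force":{"type":"number"}},"required":["targets"]}

```bash
ls; mkdir -p pics; python3 - <<'E'
from bench import readout, vision, r
import cv2
print(readout.read_state())
for n in ("scene","side","wrist"):
    c=vision.camera(n); cv2.imwrite(f"pics/{n}0.png",c["pixels"])
    print(n,{k:v for k,v in c.items() if k!="pixels"})
E
```

```text
pics
{'time': 0.0, 'joint_positions': array([-1.24063265,  0.33282968, -0.06469502,  1.46098394,  0.02161906,
        1.3498883 , -0.08850217]), 'joint_vel': array([-1.93637336e-04, -8.71303700e-05,  4.20493165e-04,  4.34715244e-04,
        6.87676480e-04,  1.20455855e-03,  3.93646026e-04]), 'joint_torque': array([-1.53193005e-04, -6.23250532e+01,  2.46937521e-02, -3.89889979e+01,
       -6.13358058e-02,  3.97252408e-02,  1.81412051e-04]), 'ee_pos': array([0.21580949, 0.58613079, 0.22175993]), 'eef_rot': array([ 0.58028362,  0.40412241, -0.40490483, -0.57966204]), 'ft_force': array([-0.09417994,  0.00403115,  0.05164687]), 'torque': array([-0.01863619,  0.03674477,  0.03587154]), 'width': 0.08676149975612814}
scene {'fovy': 49.468572005535435, 'cx': 320.2584765005369, 'cy': 202.27647081781495, 'R': array([[ 0.56392797, -0.82567808, -0.01552265],
       [-0.54311953, -0.35665333, -0.76014445],
       [ 0.6220984 ,  0.43709737, -0.64956868]]), 't': array([-0.40610218,  0.2984508 ,  0.84027267])}
side {'fovy': 47.79882601023271, 'cx': 317.00723477310606, 'cy': 203.16252615762306, 'R': array([[ 0.95248173, -0.30450833,  0.00729638],
       [-0.17286013, -0.56010792, -0.81018424],
       [ 0.2507946 ,  0.77042443, -0.5861299 ]]), 't': array([-0.5626837 ,  0.09314092,  0.98112519])}
wrist {'fovy': 71.37642806259136, 'cx': 315.42741145067924, 'cy': 199.26851946226486, 'mount': array([[ 9.99999610e-01,  1.67139708e-04,  8.67063137e-04,
        -1.14155424e-03],
       [-7.90961293e-04, -2.66995502e-01,  9.63697451e-01,
        -1.62142377e-01],
       [ 3.92574069e-04, -9.63697761e-01, -2.66995266e-01,
         7.32973101e-02],
       [ 0.00000000e+00,  0.00000000e+00,  0.00000000e+00,
         1.00000000e+00]])}
```

View pics/scene0.png

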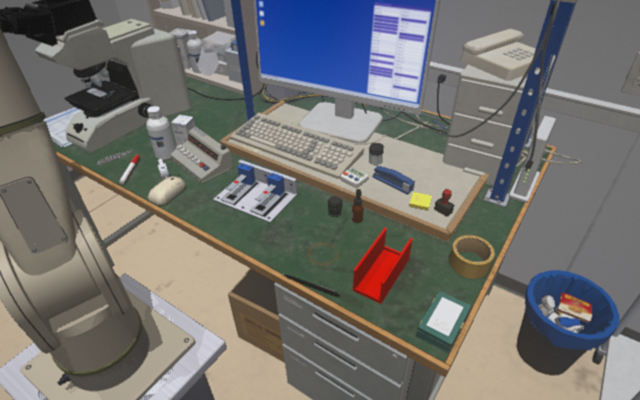

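View pics/side0.png

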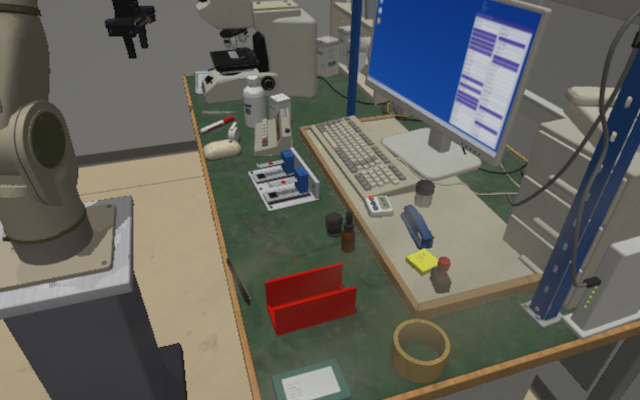

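View pics/wrist0.png

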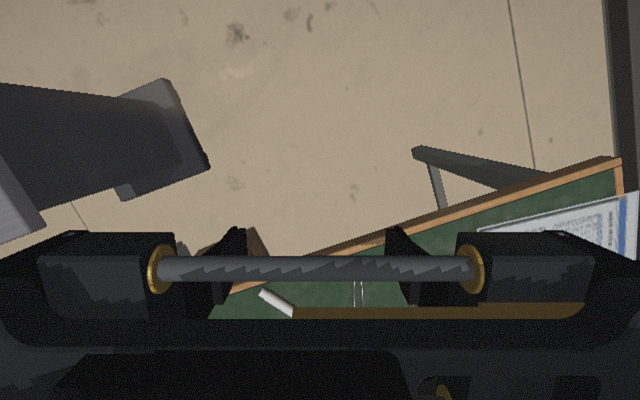

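```bash
python3 - <<'E'
import cv2,numpy as np
a=cv2.imread("pics/scene0.png")[155:225,205:305]; b=cv2.imread("pics/side0.png")[140:215,240:330]
a=cv2.resize(a,(800,560),interpolation=cv2.INTER_CUBIC)
b=cv2.resize(b,(720,600),interpolation=cv2.INTER_CUBIC)
cv2.imwrite("pics/sc_crop.png",a);cv2.imwrite("pics/si_crop.png",b)
E
```

```text
(no output)
```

View pics/sc_crop.png

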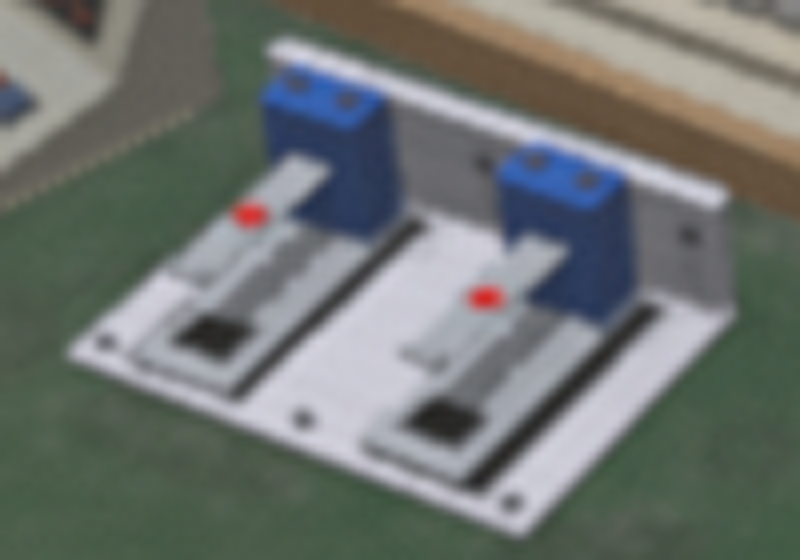

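View pics/si_crop.png

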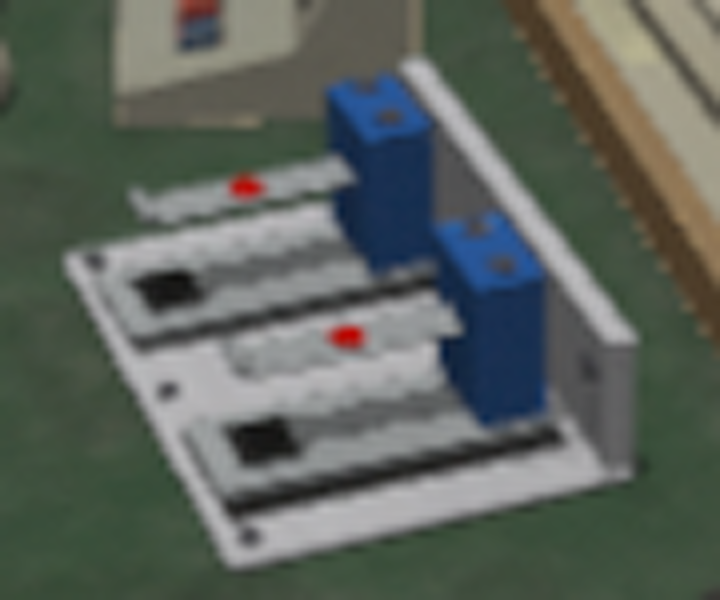

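Scene crop: red dots at about (236,182) and (266,192), blue heads behind them against the fence. In the side view the dots are at about (271,163) and (283,182).

```bash
cat > h.py <<'E'
import cv2,numpy as np
from bench import readout,vision,r
from scipy.spatial.transform import Rotation as Ro
def cam(c):
    f=200/np.tan(np.radians(c["fovy"])/2); return f,c["cx"],c["cy"]
def ray(c,u,v,st=None):
    f,cx,cy=cam(c); d=np.array([(u-cx)/f,(v-cy)/f,1.])
    if "mount" in c:
        M=c["mount"]; R=Ro.from_quat(st["eef_rot"]).as_matrix()
        return R@M[:3,3]+st["ee_pos"], R@M[:3,:3]@d
    return -c["R"].T@c["t"], c["R"].T@d
def onz(c,u,v,z,st=None):
    o,d=ray(c,u,v,st); return o+d*(z-o[2])/d[2]
def tri(c1,p1,c2,p2):
    o1,d1=ray(c1,*p1);o2,d2=ray(c2,*p2)
    d1/=np.linalg.norm(d1);d2/=np.linalg.norm(d2)
    A=np.stack([d1,-d2],1);s=np.linalg.lstsq(A,o2-o1,rcond=None)[0]
    a=o1+s[0]*d1;b=o2+s[1]*d2
    return (a+b)/2,np.linalg.norm(a-b)
def proj(c,X):
    f,cx,cy=cam(c);q=c["R"]@X+c["t"];return np.array([f*q[0]/q[2]+cx,f*q[1]/q[2]+cy])
def blobs(mask,amin=3):
    n,l,s,cen=cv2.connectedComponentsWithStats(mask.astype(np.uint8))
    return [(cen[i],s[i]) for i in range(1,n) if s[i][4]>=amin]
E
python3 - <<'E'
from h import *
np.set_printoptions(precision=4,suppress=True)
cs=vision.camera("scene");ci=vision.camera("side")
for nm,c in(("scene",cs),("side",ci)):
    im=c["pixels"];hsv=cv2.cvtColor(im,cv2.COLOR_BGR2HSV)
    red=((hsv[...,0]<8)|(hsv[...,0]>172))&(hsv[...,1]>120)&(hsv[...,2]>110)
    # weighted dots
    for cen,s in blobs(red,3): print(nm,"red",cen,s)
    top=(hsv[...,0]>100)&(hsv[...,0]<120)&(hsv[...,1]>150)&(hsv[...,2]>130)
    for cen,s in blobs(top,15):
        if 140<cen[1]<215: print(nm,"blue",cen,s)
t=cv2.resize(cs["pixels"][220:310,340:425],(680,720)[::1],interpolation=cv2.INTER_CUBIC)
cv2.imwrite("pics/tray_sc.png",cv2.resize(cs["pixels"][224:306,345:420],(548,600),interpolation=cv2.INTER_CUBIC))
cv2.imwrite("pics/tray_si.png",cv2.resize(ci["pixels"][255:340,255:365],(770,595),interpolation=cv2.INTER_CUBIC))
E
```

```text
scene red [134.973  158.6757] [131 155   8   9  37]
scene red [201.6667 164.25  ] [200 163   4   4  12]
scene red [345. 173.] [344 172   3   3   7]
scene red [235.7143 181.4286] [234 181   4   2   7]
scene red [265.2857 191.5714] [264 191   4   2   7]
scene red [447.1613 192.    ] [444 190   7   5  31]
scene red [369.6872 249.559 ] [354 228  33  44 195]
scene red [380.2759 271.3604] [ 354  238   59   63 1254]
scene red [566.5455 299.9432] [560 293  16  12  88]
scene red [585.6667 307.1111] [577 302  15  12  72]
scene blue [244.825 167.475] [238 165  14   6  40]
scene blue [274.4783 177.3043] [268 174  14   7  46]
side red [228.0909 118.2121] [223 116  11   6  33]
side red [264.5 139.5] [263 139   4   2   8]
side red [270.3333 162.8889] [269 162   4   3   9]
side red [282.7143 181.5714] [281 181   4   2   7]
side red [370.5 197.5] [369 196   4   4  14]
side red [444.2857 260.381 ] [439 257  11   8  63]
side red [302.8228 272.6456] [265 262  78  22 237]
side red [304.5319 300.8446] [267 285  90  44 502]
side blue [286.8378 153.0811] [282 150  11   7  37]
side blue [300.5294 170.9412] [295 167  12   9  51]
```

View pics/tray_sc.png

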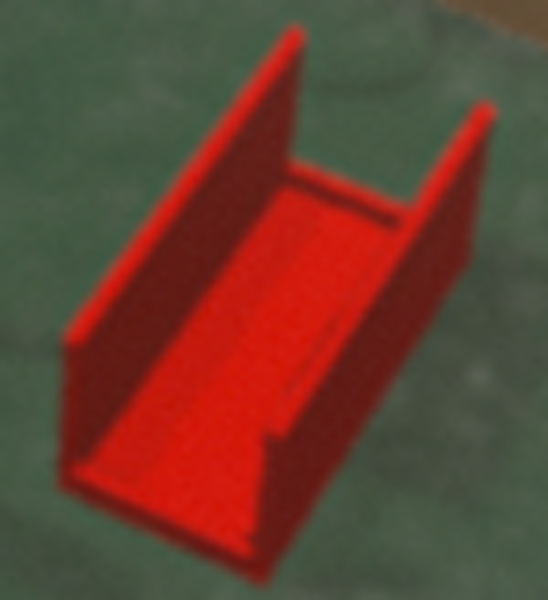

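View pics/tray_si.png

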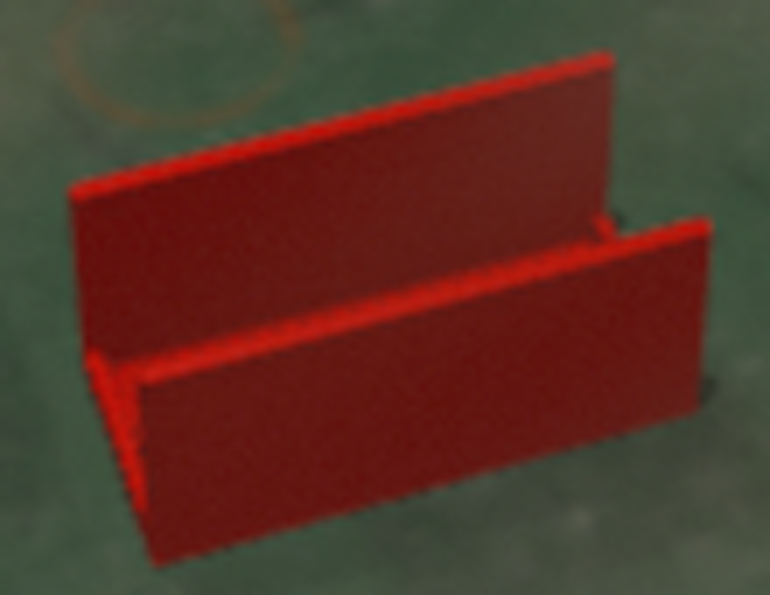

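Tray: the scene crop shows cheek tops running from (70,340) to (295,28) and from (275,435) to (487,105). The side crop shows the same cheeks with ends at (75,190)/(610,60) and (145,378)/(708,227).

```bash
python3 - <<'E'
from h import *
np.set_printoptions(precision=4,suppress=True)
cs=vision.camera("scene");ci=vision.camera("side")
def wc(c,box,th):  # redness-weighted centroid
    x0,y0,x1,y1=box;p=c["pixels"][y0:y1,x0:x1].astype(float)
    w=p[...,2]-np.maximum(p[...,0],p[...,1]);w=np.clip(w-th,0,None)
    ys,xs=np.mgrid[y0:y1,x0:x1];return np.array([(w*xs).sum()/w.sum(),(w*ys).sum()/w.sum()])
D=[]
for nm,b1,b2 in(("L",(231,177,242,187),(265,158,277,168)),("R",(261,187,272,197),(277,177,289,187))):
    p1=wc(cs,b1,15);p2=wc(ci,b2,15)
    X,e=tri(cs,p1,ci,p2)
    print("dot",nm,p1,p2,X,e,onz(cs,*p1,.0445),onz(ci,*p2,.0445))
for nm,p1,p2 in(("L",(244.8,167.5),(286.8,153.1)),("R",(274.5,177.3),(300.5,170.9))):
    X,e=tri(cs,p1,ci,p2);print("head",nm,X,e,onz(cs,*p1,.065),onz(ci,*p2,.065))
S=lambda x,y:((x+.5)/7.312+345-.5,(y+.5)/7.312+224-.5)
I=lambda x,y:((x+.5)/7+255-.5,(y+.5)/7+255-.5)
for nm,a,b in (("Lnear",(68,343),(75,190)),("Lfar",(295,28),(610,58)),("Rnear",(275,436),(145,380)),("Rfar",(487,105),(708,225)),("baseRnear",(265,583),(155,565))):
    X,e=tri(cs,S(*a),ci,I(*b));print("tray",nm,X,e)
C=lambda x,y:((x+.5)/8+205-.5,(y+.5)/8+155-.5)
Q=lambda x,y:((x+.5)/8+240-.5,(y+.5)/8+140-.5)
for nm,a,b in(("nL",(70,352),(68,255)),("nR",(525,535),(230,565)),("fR",(735,310),(632,475))):
    print("bed",nm,*tri(cs,C(*a),ci,Q(*b)))
E
```

```text
dot L [235.804  181.3902] [270.3001 162.9766] [0.5034 0.1289 0.0476] 0.0007383471960823985 [0.5057 0.1315 0.0445] [0.5047 0.1346 0.0445]
dot R [265.3243 191.7863] [282.9729 181.5663] [0.5131 0.0329 0.0476] 0.000982456188515294 [0.5153 0.035  0.0445] [0.5145 0.0383 0.0445]
head L [0.5496 0.1349 0.0649] 0.002955753307010372 [0.5477 0.133  0.065 ] [0.5508 0.1374 0.065 ]
head R [0.5588 0.037  0.0662] 0.0034748595989889403 [0.5578 0.0361 0.065 ] [0.5607 0.0416 0.065 ]
tray Lnear [ 0.3947 -0.3082  0.0699] 0.0028500330575678217
tray Lfar [ 0.5416 -0.3033  0.0719] 0.00017577609855647295
tray Rnear [ 0.3975 -0.3733  0.0695] 0.002022936112055918
tray Rfar [ 0.5438 -0.368   0.0722] 0.00045652605409348676
tray baseRnear [ 0.3964 -0.3763  0.0053] 0.0010552338164614378
bed nL [0.4489 0.1695 0.0069] 0.0017198505873984651
bed nR [ 0.4618 -0.0211  0.0092] 0.0019241245507199663
bed fR [ 0.5922 -0.0076  0.0063] 0.0008920155488809723
```

Dot-to-head spacing comes out at about 45 mm (47 expected), and the tray is 65 mm across with cheek tops at 0.07, so the calibration is consistent to a few mm. Next: the bystanders and the first hover move.

```bash
cat >> h.py <<'E'
def go(p,yaw,st=None):
    """tool-axis shift (after no turn) and turn about tool y to reach TCP p with tool x at world yaw (deg), pointing down"""
    st=st or readout.read_state();R=Ro.from_quat(st["eef_rot"])
    xd=np.array([np.cos(np.radians(yaw)),np.sin(np.radians(yaw)),0]);yd=np.array([0,0,-1.]);T=Ro.from_matrix(np.stack([xd,yd,np.cross(xd,yd)],1))
    d=np.array(p)-st["ee_pos"]
    print("t",round(st["time"],2),"pos",st["ee_pos"],"yaw",np.degrees(np.arctan2(R.as_matrix()[1,0],R.as_matrix()[0,0])))
    print(" shift old axes",R.inv().apply(d)*1000,"new axes",T.inv().apply(d)*1000,"turn deg",np.degrees((R.inv()*T).as_rotvec()),"w",st["width"])
np.set_printoptions(precision=4,suppress=True)
E
python3 - <<'E'
from h import *
cs=vision.camera("scene");ci=vision.camera("side")
for nm,a,b in(("whitebottle top",(155,108),(252,78)),("eyepiece top",(335,200),(334,216)),("dropper top",(359,192),(349,212)),("dispenser top",(181,118),(279,97)),("dispenser near corner",(217,182),(255,157))):
    print(nm,*tri(cs,a,ci,b))
go([0.504,0.132,0.16],95)
E
```

```text
whitebottle top [0.5263 0.4425 0.1643] 0.0045399838002624935
eyepiece top [ 0.5846 -0.139   0.0498] 0.003001683744328855
dropper top [ 0.5917 -0.2031  0.1028] 0.00737037688190602
dispenser top [0.6077 0.4474 0.0918] 0.003763086171456392
dispenser near corner [0.4708 0.1668 0.0503] 0.0003199510185537361
t 0.45 pos [0.216  0.5865 0.2225] yaw 69.78450442793087
 shift old axes [-326.9567   62.5416 -427.3462] new axes [-477.8629   62.5318 -247.3332] turn deg [ -0.0002 -25.2155  -0.0015] w 0.08683749086546443
```

Call:
arm_command([
  [[-0.022,0.002,-0.029,0,0,0],[-0.022,0.002,-0.029,0,0,0],[-0.022,0.002,-0.029,0,0,0],[-0.022,0.002,-0.029,0,0,0],[-0.022,0.002,-0.029,0,0,0],[-0.022,0.002,-0.029,0,0,0],[-0.022,0.002,-0.029,0,0,0],[-0.022,0.002,-0.029,0,0,0],[-0.022,0.002,-0.029,0,0,0],[-0.022,0.002,-0.029,0,0,0],[-0.022,0.002,-0.029,0,0,0],[-0.022,0.002,-0.029,0,0,0]],
], hand=0, grip_force=20)

```text
time: 1.45
ee_pos: [0.452, 0.2169, 0.1988]
eef_rot: [-0.58, -0.405, 0.404, 0.58]
ft_force: [0.3, 0.7, -0.7]
width: 0.0151
```

```bash
python3 - <<'E'
from h import *
go([0.504,0.132,0.16],95)
print(readout.read_state()["joint_positions"])
E
```

```text
t 1.45 pos [0.452  0.2169 0.1988] yaw 69.79098199724639
 shift old axes [-61.7903  38.7836 -78.0941] new axes [-89.143   38.8081 -44.3661] turn deg [  0.032  -25.209    0.0443] w 0.015084092738889202
[-0.7635  0.0681  0.2361  1.8275 -0.0171  1.2471  0.6956]
```

Call:
arm_command([
  [[0,0,0,0,-6.3,0],[0,0,0,0,-6.3,0],[0,0,0,0,-6.3,0],[0,0,0,0,-6.3,0],[-0.022,0.01,-0.011,0,0,0],[-0.022,0.01,-0.011,0,0,0],[-0.022,0.01,-0.011,0,0,0],[-0.022,0.01,-0.011,0,0,0],[0,0,0,0,0,0],[0,0,0,0,0,0]],
])

```text
time: 2.28
ee_pos: [0.5029, 0.1334, 0.1581]
eef_rot: [-0.478, -0.52, 0.521, 0.479]
ft_force: [0.1, -0.3, -0.7]
width: 0.0004
```

```bash
python3 - <<'E'
from h import *
go([0.504,0.132,0.16],95)
st=readout.read_state();print(st["joint_positions"],st["ft_force"])
c=vision.camera("wrist");cv2.imwrite("pics/w1.png",c["pixels"])
E
```

```text
t 2.28 pos [0.5029 0.1334 0.1581] yaw 94.82692105951678
 shift old axes [-1.4614 -1.8919 -0.9515] new axes [-1.4633 -1.8919 -0.9486] turn deg [-0.0477 -0.1731 -0.0294] w 0.0004195668827847561
[-0.63    0.1471  0.3094  1.8359 -0.0482  1.1669  1.3504] [ 0.1294 -0.2885 -0.6739]
```

View pics/w1.png

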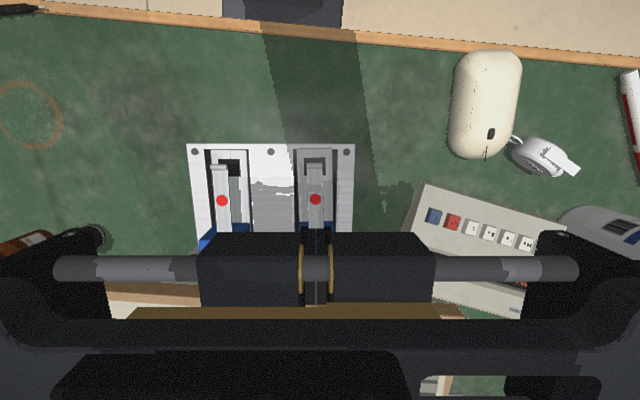

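Wrist view: left clip's dot at (316,199), right clip's at (222,200). The leaves run nearly vertical in the image, and the bed's near corners are at about (188,146) and (354,144).

```bash
python3 - <<'E'
from h import *
st=readout.read_state();c=vision.camera("wrist");p=c["pixels"].astype(float)
w=p[...,2]-np.maximum(p[...,0],p[...,1])
for b in((305,188,328,211),(211,189,234,212)):
    x0,y0,x1,y1=b;q=np.clip(w[y0:y1,x0:x1]-30,0,None);ys,xs=np.mgrid[y0:y1,x0:x1]
    u,v=(q*xs).sum()/q.sum(),(q*ys).sum()/q.sum();print(u,v,onz(c,u,v,.0445,st))
for u,v,z in((188,146,.005),(354,144,.005)):print("bed",onz(c,u,v,z,st))
cv2.imwrite("pics/w1c.png",cv2.resize(c["pixels"][140:250,180:365],(740,440),interpolation=cv2.INTER_CUBIC))
E
```

```text
313.4136592937524 198.87569525287802 [0.5054 0.1323 0.0445]
219.97663692726448 199.93663995161046 [0.5148 0.0365 0.0445]
bed [ 0.4673 -0.0117  0.005 ]
bed [0.4491 0.1727 0.005 ]
```

View pics/w1c.png

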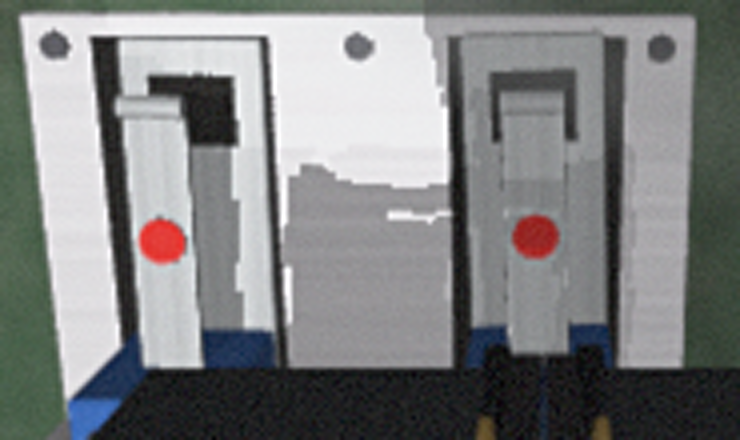

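```bash
python3 - <<'E'
from h import *
go([0.4994,0.1317,0.052],95.6)
E
```

```text
t 2.38 pos [0.5026 0.1356 0.1588] yaw 95.02849201906795
 shift old axes [ -3.6294 106.8001   3.5344] new axes [ -3.532  106.8029   3.5507] turn deg [ 0.0104 -0.5715  0.0333] w 0.0006535400245694398
```

Call:
arm_command([
  [[-0.0035,0,0.0035,0,-0.6,0],[0,0.03,0,0,0,0],[0,0.03,0,0,0,0],[0,0.025,0,0,0,0],[0,0,0,0,0,0],[0,0,0,0,0,0],[0,0,0,0,0,0]],
])

```text
time: 2.97
ee_pos: [0.5003, 0.1316, 0.0753]
eef_rot: [0.475, 0.525, -0.523, -0.475]
ft_force: [-0.1, -0.6, -0.8]
width: 0.0004
```

```bash
python3 - <<'E'
from h import *
st=readout.read_state();c=vision.camera("wrist");cv2.imwrite("pics/w2.png",c["pixels"])
s=vision.camera("side");cv2.imwrite("pics/s2.png",cv2.resize(s["pixels"][110:215,215:345],(780,630)[:2],interpolation=cv2.INTER_CUBIC)[:600])
go([0.4994,0.1317,0.047],95.6,st)
go([0.4994,0.1317,0.047],95.6)
print(st["ft_force"])
E
```

```text
t 2.97 pos [0.5003 0.1316 0.0753] yaw 95.63556835894498
 shift old axes [ 0.2036 28.2529  0.9506] new axes [ 0.224  28.2544  0.8992] turn deg [0.1045 0.0355 0.0424] w 0.00043516556790492946
t 3.07 pos [0.5007 0.1315 0.0755] yaw 95.61029380515104
 shift old axes [ 0.2519 28.5055  1.3744] new axes [ 0.2851 28.509   1.2927] turn deg [0.1643 0.0102 0.0671] w 0.0007739647912305533
[-0.0887 -0.5721 -0.7706]
```

View pics/w2.png

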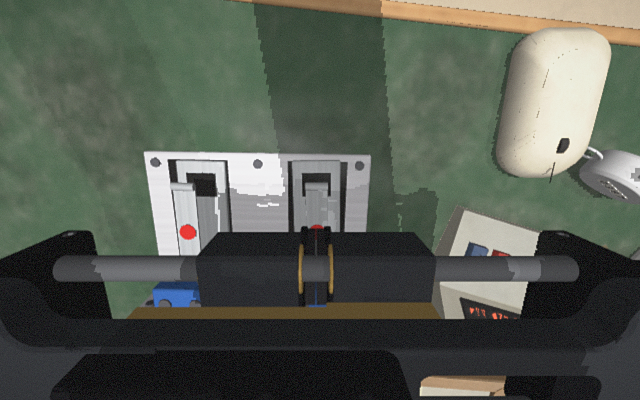

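View pics/s2.png

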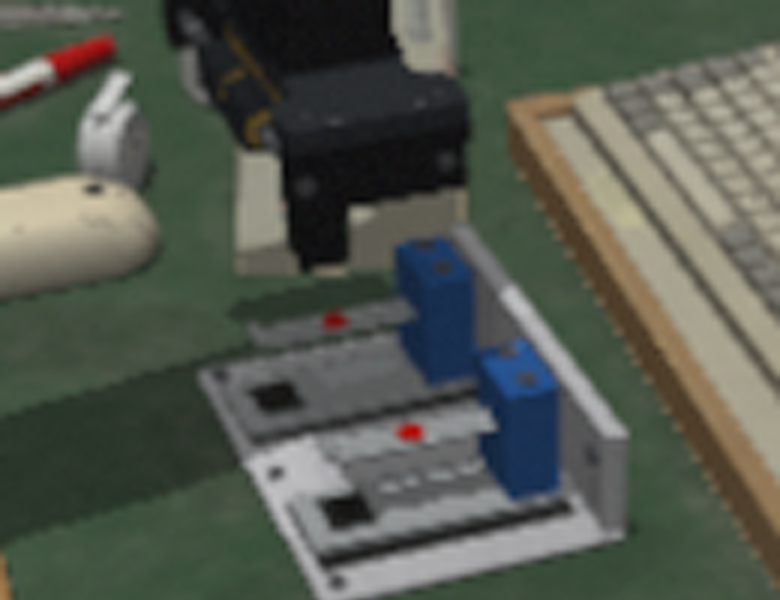

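Call:
arm_command([
  [[0,0.02,0.001,0,0,0],[0,0.006,0,0,0,0],[0,0.002,0,0,0,0],[0,0,0,0,0,0],[0,0,0,0,0,0],[0,0,0,0,0,0]],
])

```text
time: 3.57
ee_pos: [0.4991, 0.131, 0.0464]
eef_rot: [0.475, 0.524, -0.523, -0.475]
ft_force: [-0.4, 0.4, 1.1]
width: 0.0006
```

Call:
arm_command([
  [[0,0.001,0,0,0,0],[0,0.001,0,0,0,0],[0,0,0,0,0,0],[0,0,0,0,0,0]],
])

```text
time: 3.9
ee_pos: [0.4986, 0.1308, 0.0436]
eef_rot: [0.475, 0.524, -0.524, -0.475]
ft_force: [-0.6, 0.0, -0.1]
width: 0.0003
```

Call:
arm_command([
  [[0,0.001,0,0,0,0],[0,0.001,0,0,0,0],[0,0,0,0,0,0],[0,0,0,0,0,0]],
])

```text
time: 4.23
ee_pos: [0.4987, 0.1309, 0.0417]
eef_rot: [0.475, 0.524, -0.524, -0.475]
ft_force: [-0.8, -0.6, 4.9]
width: 0.0007
```

Call:
arm_command([
  [[0,0.001,0,0,0,0],[0,0,0,0,0,0],[0,0,0,0,0,0],[0,0,0,0,0,0]],
])

```text
time: 4.57
ee_pos: [0.4988, 0.1309, 0.0409]
eef_rot: [0.475, 0.524, -0.524, -0.475]
ft_force: [-2.9, -1.2, 7.2]
width: 0.0004
```

```bash
python3 - <<'E'
from h import *
for i in range(3):
    st=readout.read_state();print(st["time"],st["ee_pos"],st["ft_force"]);
    s=vision.camera("side")
cv2.imwrite("pics/s3.png",cv2.resize(s["pixels"][110:215,215:345],(780,600),interpolation=cv2.INTER_CUBIC))
E
```

```text
4.5667 [0.4988 0.1309 0.0409] [-2.9038 -1.1918  7.2209]
4.6167 [0.4988 0.1309 0.0409] [-2.2    -0.8514  6.6166]
4.6667 [0.4988 0.1309 0.0409] [-1.3802 -0.9395  6.3119]
```

View pics/s3.png

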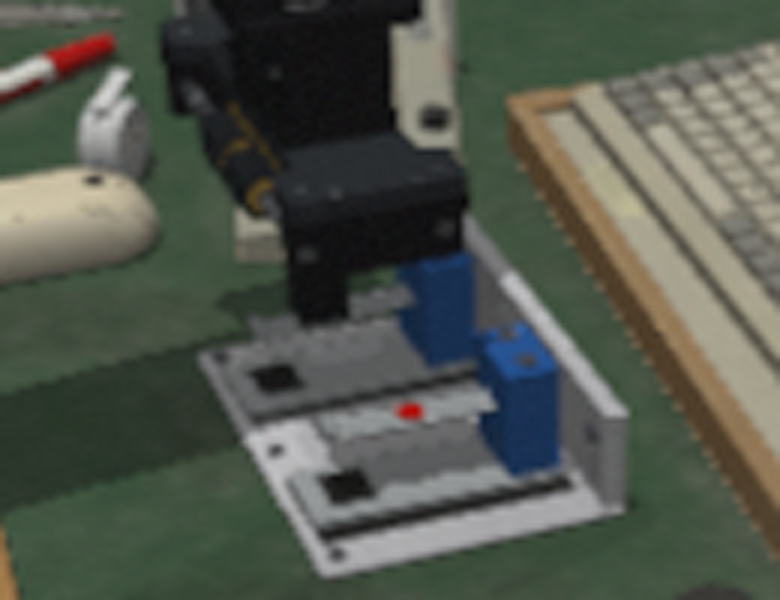

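```bash
python3 - <<'E'
from h import *
s=vision.camera("scene");i=vision.camera("side")
print(readout.read_state()["ft_force"])
cv2.imwrite("pics/sc4.png",cv2.resize(s["pixels"][120:220,195:315],(720,600),interpolation=cv2.INTER_CUBIC))
cv2.imwrite("pics/si4.png",cv2.resize(i["pixels"][110:190,230:310],(600,600),interpolation=cv2.INTER_CUBIC))
E
```

```text
[-1.6998 -0.8763  7.4955]
```

View pics/sc4.png

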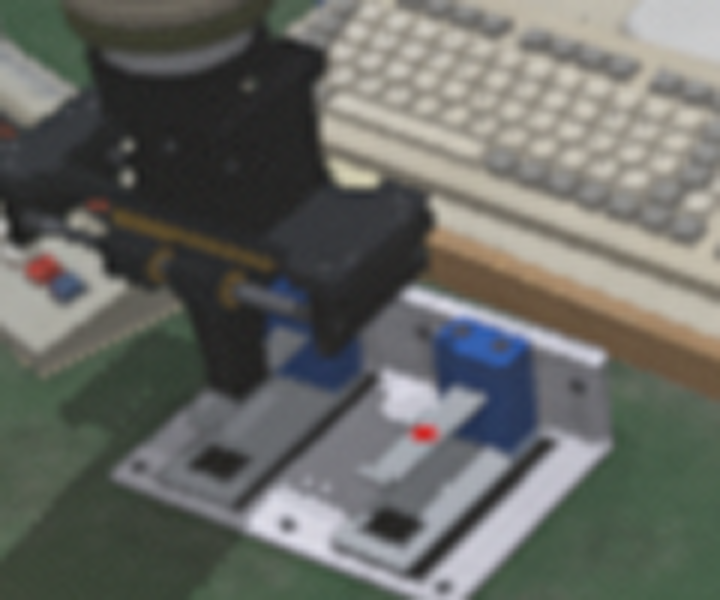

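View pics/si4.png

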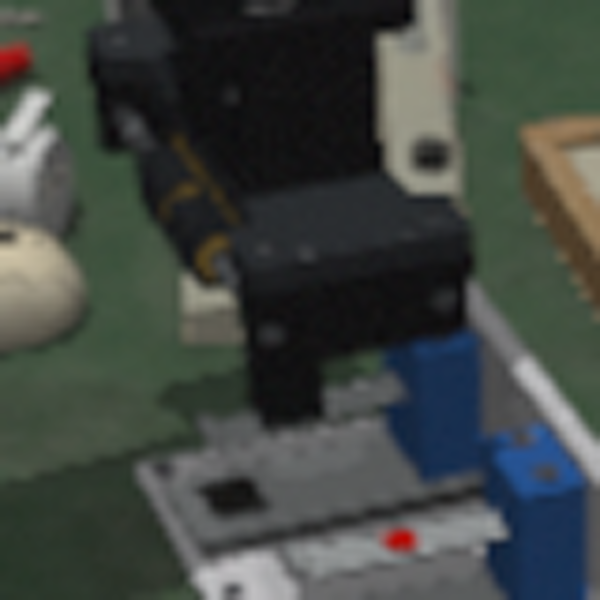

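Call:
arm_command([
  [[0,0.0005,0,0,0,0],[0,0,0,0,0,0],[0,0,0,0,0,0],[0,0,0,0,0,0],[0,0,0,0,0,0],[0,0,0,0,0,0]],
])

```text
time: 5.32
ee_pos: [0.4988, 0.1309, 0.0405]
eef_rot: [0.475, 0.524, -0.524, -0.475]
ft_force: [-2.4, -0.7, 8.3]
width: 0.0006
```

Call:
arm_command([
  [[0,0,0,0,0,0],[0,0,0,0,0,0],[0,0,0,0,0,0]],
])

```text
time: 5.57
ee_pos: [0.4988, 0.1309, 0.0405]
eef_rot: [0.475, 0.524, -0.524, -0.475]
ft_force: [-1.5, 0.4, 7.7]
width: 0.0007
```

Call:
arm_command([
  [[0,0,0,0,0,0],[0,0,0,0,0,0],[0,0,0,0,0,0],[0,0,0,0,0,0]],
])

```text
time: 5.9
ee_pos: [0.4988, 0.1309, 0.0405]
eef_rot: [0.475, 0.524, -0.524, -0.475]
ft_force: [-2.3, -0.0, 7.7]
width: 0.0005
```

```bash
python3 - <<'E'
from h import *
s=vision.camera("scene");i=vision.camera("side")
print(tri(s,(248.3,178.3),i,(263.3,156.7)))
go([0.5148-.006,0.0365-.0006,0.058],95.6)
E
```

```text
(array([0.4701, 0.043 , 0.1175]), np.float64(0.004288394714455797))
t 6.0 pos [0.4988 0.1309 0.0405] yaw 95.57941863906167
 shift old axes [-95.4951 -17.5399  -0.7323] new axes [-95.5014 -17.5074  -0.6913] turn deg [ 0.022  -0.0206  0.0196] w 8.046647886883484e-05
```

The left leaf sank about 3 mm at about 8 N, roughly 2.6 N/mm, so it looks sound. Testing the right one next.

Call:
arm_command([
  [[0,-0.015,0,0,0,0],[0,-0.03,0,0,0,0],[-0.0255,0,0,0,0,0],[-0.035,0,-0.0005,0,0,0],[-0.035,0,0,0,0,0],[0,0.02,0,0,0,0],[0,0.01,0,0,0,0],[0,0,0,0,0,0],[0,0,0,0,0,0],[0,0,0,0,0,0],[0,0,0,0,0,0]],
])

```text
time: 6.92
ee_pos: [0.5088, 0.0369, 0.0556]
eef_rot: [0.475, 0.524, -0.524, -0.475]
ft_force: [-0.3, -0.0, 0.0]
width: 0.0004
```

```bash
python3 - <<'E'
from h import *
st=readout.read_state();print(st["ft_force"])
go([0.5148-.006,0.0365-.0006,0.047],95.6)
c=vision.camera("wrist");cv2.imwrite("pics/w5.png",c["pixels"][120:320,150:470])
E
```

```text
[-0.2611 -0.0165  0.0289]
t 6.92 pos [0.5088 0.0369 0.0556] yaw 95.67766316483758
 shift old axes [-0.988   8.6332  0.0586] new axes [-0.9845  8.6336  0.0504] turn deg [0.0456 0.0777 0.0234] w 0.00040800687439849825
```

View pics/w5.png

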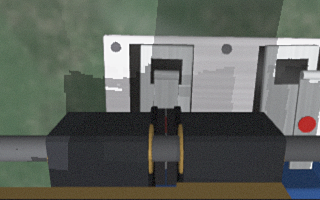

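Call:
arm_command([
  [[-0.001,0.006,0,0,0,0],[0,0.003,0,0,0,0],[0,0,0,0,0,0],[0,0,0,0,0,0],[0,0,0,0,0,0]],
])

```text
time: 7.38
ee_pos: [0.5085, 0.0348, 0.046]
eef_rot: [-0.475, -0.524, 0.524, 0.475]
ft_force: [-0.5, 0.3, 0.7]
width: 0.0003
```

Call:
arm_command([
  [[0,0.001,0,0,0,0],[0,0.001,0,0,0,0],[0,0,0,0,0,0],[0,0,0,0,0,0]],
])

```text
time: 7.72
ee_pos: [0.5085, 0.0348, 0.044]
eef_rot: [0.475, 0.524, -0.524, -0.475]
ft_force: [0.1, 0.9, -0.1]
width: 0.0005
```

Call:
arm_command([
  [[0,0.001,0,0,0,0],[0,0.001,0,0,0,0],[0,0,0,0,0,0],[0,0,0,0,0,0]],
])

```text
time: 8.05
ee_pos: [0.5086, 0.0348, 0.0421]
eef_rot: [0.475, 0.524, -0.524, -0.475]
ft_force: [0.2, -0.2, 2.1]
width: 0.0005
```

Call:
arm_command([
  [[0,0.001,0,0,0,0],[0,0.0005,0,0,0,0],[0,0,0,0,0,0],[0,0,0,0,0,0]],
])

```text
time: 8.38
ee_pos: [0.5087, 0.0349, 0.0407]
eef_rot: [0.475, 0.524, -0.524, -0.475]
ft_force: [0.5, 0.6, 2.8]
width: 0.0004
```

Call:
arm_command([
  [[0,0.001,0,0,0,0],[0,0.001,0,0,0,0],[0,0.001,0,0,0,0],[0,0,0,0,0,0],[0,0,0,0,0,0]],
])

```text
time: 8.8
ee_pos: [0.5089, 0.0349, 0.0378]
eef_rot: [0.475, 0.524, -0.524, -0.475]
ft_force: [-0.9, 0.1, 6.6]
width: 0.0007
```

Call:
arm_command([
  [[0,0.001,0,0,0,0],[0,0,0,0,0,0],[0,0,0,0,0,0]],
])

```text
time: 9.05
ee_pos: [0.509, 0.0349, 0.0369]
eef_rot: [0.475, 0.524, -0.523, -0.475]
ft_force: [-0.8, -0.8, 7.1]
width: 0.0004
```

Call:
arm_command([
  [[0,0.0005,0,0,0,0],[0,0,0,0,0,0],[0,0,0,0,0,0],[0,0,0,0,0,0],[0,0,0,0,0,0],[0,0,0,0,0,0],[0,0,0,0,0,0]],
])

```text
time: 9.63
ee_pos: [0.5091, 0.0349, 0.0365]
eef_rot: [0.475, 0.524, -0.523, -0.475]
ft_force: [0.0, 0.7, 7.1]
width: 0.0005
```

Call:
arm_command([
  [[0,0,0,0,0,0],[0,0,0,0,0,0],[0,0,0,0,0,0],[0,0,0,0,0,0],[0,0,0,0,0,0],[0,0,0,0,0,0],[0,0,0,0,0,0]],
])

```text
time: 10.22
ee_pos: [0.5091, 0.0349, 0.0365]
eef_rot: [0.475, 0.524, -0.523, -0.475]
ft_force: [0.6, -0.2, 7.9]
width: 0.0005
```

```bash
python3 - <<'E'
from h import *
for i in range(3):
    st=readout.read_state();print(st["time"],st["ee_pos"],st["ft_force"]);c=vision.camera("side")
cv2.imwrite("pics/s6.png",cv2.resize(c["pixels"][110:215,215:345],(780,600),interpolation=cv2.INTER_CUBIC))
E
```

```text
10.2167 [0.5091 0.0349 0.0365] [ 0.631  -0.2499  7.9323]
10.2667 [0.5091 0.0349 0.0365] [-0.3493 -0.5466  7.6449]
10.3167 [0.5091 0.0349 0.0365] [-0.535  -0.3025  7.8151]
```

View pics/s6.png

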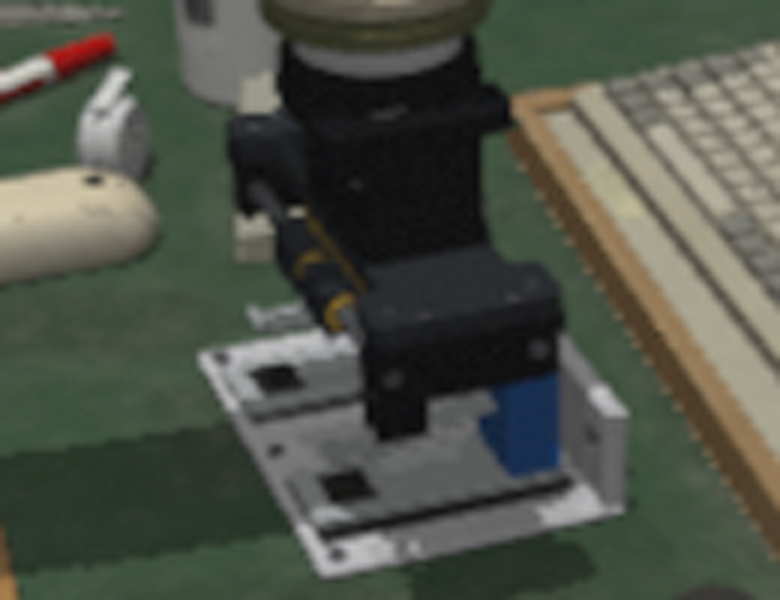

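The right leaf gave about 7 mm at 7.8 N, held for over a second, so the right clip is the tired one. Next I lift off, open the hand and re-measure its pose.

Call:
arm_command([
  [[0,-0.015,0,0,0,0],[0,-0.03,0,0,0,0],[0,-0.035,0,0,0,0],[0,-0.02,0.01,0,0,0],[0,0,0,0,0,0],[0,0,0,0,0,0],[0,0,0,0,0,0],[0,0,0,0,0,0]],
], hand=1)

```text
time: 11.03
ee_pos: [0.4978, 0.0338, 0.1347]
eef_rot: [-0.475, -0.523, 0.524, 0.475]
ft_force: [-0.3, -0.0, 0.6]
width: 0.0454
```

```bash
python3 - <<'E'
from h import *
st=readout.read_state();c=vision.camera("wrist");print(st["ee_pos"],st["ft_force"],st["width"])
cv2.imwrite("pics/w7.png",cv2.resize(c["pixels"][130:270,240:420],(771,600),interpolation=cv2.INTER_CUBIC))
s=vision.camera("scene");cv2.imwrite("pics/sc7.png",cv2.resize(s["pixels"][155:225,205:305],(800,560),interpolation=cv2.INTER_CUBIC))
s=vision.camera("side");cv2.imwrite("pics/si7.png",cv2.resize(s["pixels"][140:215,240:330],(720,600),interpolation=cv2.INTER_CUBIC))
E
```

```text
[0.4978 0.0338 0.1347] [-0.3482 -0.0229  0.5699] 0.04536653202627518
```

View pics/w7.png

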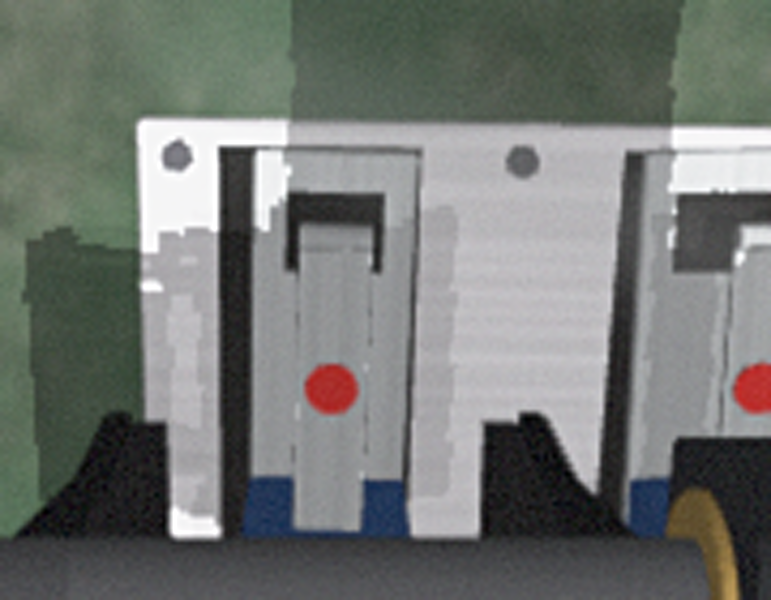

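View pics/si7.png

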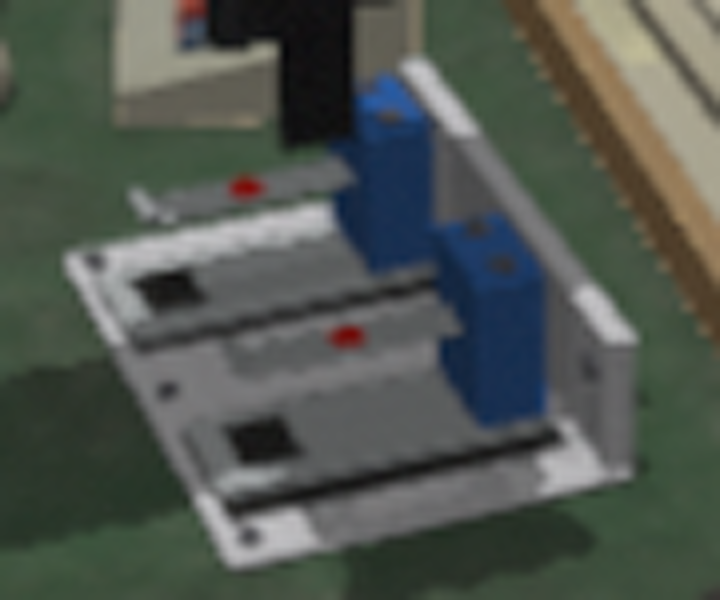

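Wrist crop: dot at (331,389), leaf tip (336,228) and root (328,530), plate front corners (252,149) and (419,151). The fingers straddle the leaf, and the clip did not move when pressed.

```bash
python3 - <<'E'
from h import *
st=readout.read_state();c=vision.camera("wrist")
W=lambda x,y:((x+.5)/4.285+240-.5,(y+.5)/4.285+130-.5)
for n,x,y,z in(("dot",331,389,.0445),("leafL",300,250,.043),("leafL root",294,530,.043),("leafR",372,250,.043),("leafR root",362,530,.043),("pfl",252,149,.011),("pfr",419,151,.011),("edge R far",410,470,.011),("headfrontL",247,480,.043),("headfrontR",404,480,.043)):
    print(n,onz(c,*W(x,y),z,st))
d=onz(c,*W(331,389),.0445,st)
h=d+np.array([.0468,.0046,0]);print(h)
go([h[0],h[1],.09],95.6)
E
```

```text
dot [0.5152 0.036  0.0445]
leafL [0.4844 0.0262 0.043 ]
leafL root [0.5513 0.031  0.043 ]
leafR [0.4829 0.0418 0.043 ]
leafR root [0.5498 0.0468 0.043 ]
pfl [0.4682 0.0124 0.011 ]
pfr [0.4647 0.0525 0.011 ]
edge R far [0.5473 0.06   0.011 ]
headfrontL [0.5398 0.019  0.043 ]
headfrontR [0.5363 0.0551 0.043 ]
[0.562  0.0406 0.0445]
t 11.23 pos [0.4982 0.0338 0.1352] yaw 95.58174962487894
 shift old axes [  0.6625  45.1508 -64.2388] new axes [  0.6268  45.2385 -64.1774] turn deg [-0.0781 -0.0183 -0.0193] w 0.06184530352549655
```

Call:
arm_command([
  [[0.0005,0.015,-0.021,0,0,0],[0,0.015,-0.021,0,0,0],[0,0.015,-0.021,0,0,0],[0,0,0,0,0,0],[0,0,0,0,0,0],[0,0,0,0,0,0],[0,0,0,0,0,0]],
], hand=1)

```text
time: 11.82
ee_pos: [0.5609, 0.0404, 0.0916]
eef_rot: [0.475, 0.524, -0.523, -0.475]
ft_force: [0.6, 0.9, 0.1]
width: 0.0868
```

```bash
python3 - <<'E'
from h import *
go([.5615,.0405,.035],95.4)
s=vision.camera("scene");cv2.imwrite("pics/sc8.png",cv2.resize(s["pixels"][120:220,195:315],(720,600),interpolation=cv2.INTER_CUBIC))
s=vision.camera("side");cv2.imwrite("pics/si8.png",cv2.resize(s["pixels"][110:215,215:345],(743,600),interpolation=cv2.INTER_CUBIC))
E
```

```text
t 11.82 pos [0.5609 0.0404 0.0916] yaw 95.57061279376912
 shift old axes [ 0.0507 56.6138 -0.5391] new axes [ 0.0719 56.6135 -0.5689] turn deg [0.0304 0.1706 0.0198] w 0.08684513105826135
```

View pics/sc8.png

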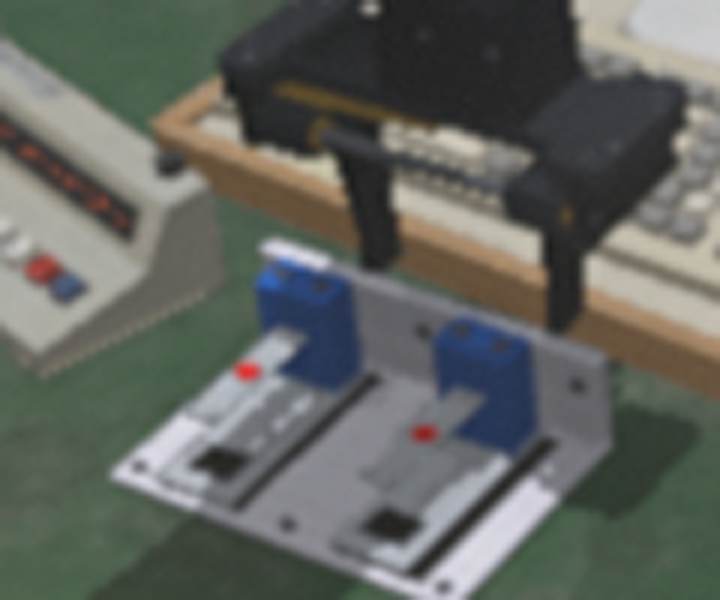

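View pics/si8.png

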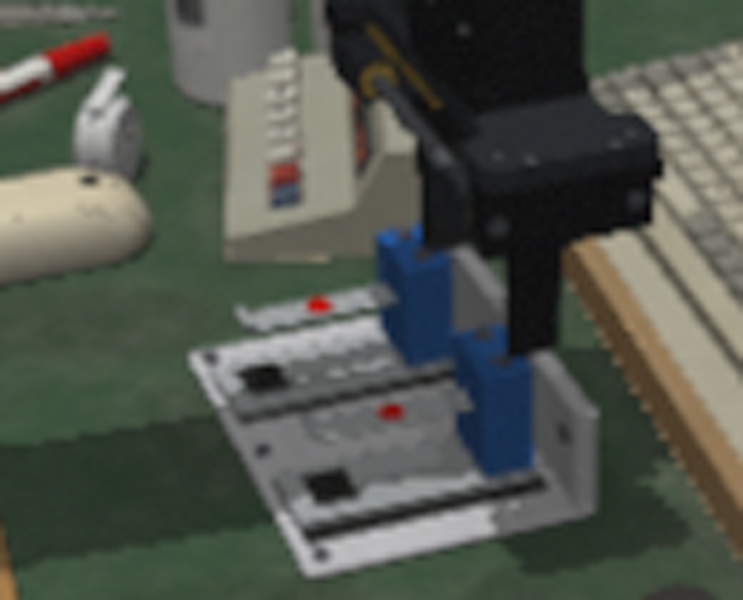

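Call:
arm_command([
  [[0,0.02,-0.0005,0,0,0],[0,0.02,0,0,0,0],[0,0.01,0,0,0,0],[0,0.006,0,0,0,0],[0,0,0,0,0,0],[0,0,0,0,0,0]],
])

```text
time: 12.42
ee_pos: [0.562, 0.0405, 0.0357]
eef_rot: [0.475, 0.524, -0.524, -0.475]
ft_force: [0.1, 0.1, 0.8]
width: 0.0873
```

Call:
arm_command([
  [[0,0,0,0,0,0],[0,0,0,0,0,0],[0,0,0,0,0,0],[0,0,0,0,0,0],[0,0,0,0,0,0],[0,0,0,0,0,0],[0,0,0,0,0,0],[0,0,0,0,0,0]],
], hand=0, grip_force=40)

```text
time: 13.08
ee_pos: [0.5617, 0.0406, 0.0351]
eef_rot: [0.475, 0.524, -0.524, -0.475]
ft_force: [-0.3, -0.2, -0.9]
width: 0.0416
```

Call:
arm_command([
  [[0,-0.003,0,0,0,0],[0,-0.006,0,0,0,0],[0,-0.006,0,0,0,0],[0,-0.005,0,0,0,0],[0,0,0,0,0,0],[0,0,0,0,0,0],[0,0,0,0,0,0]],
])

```text
time: 13.67
ee_pos: [0.5616, 0.0406, 0.055]
eef_rot: [0.475, 0.524, -0.524, -0.475]
ft_force: [0.8, -0.2, -2.8]
width: 0.0397
```

```bash
python3 - <<'E'
from h import *
print(readout.read_state()["ft_force"],readout.read_state()["width"])
s=vision.camera("side");cv2.imwrite("pics/si9.png",cv2.resize(s["pixels"][110:215,215:345],(743,600),interpolation=cv2.INTER_CUBIC))
E
```

```text
[ 0.8015 -0.1752 -2.7618] 0.039725262971429275
```

View pics/si9.png

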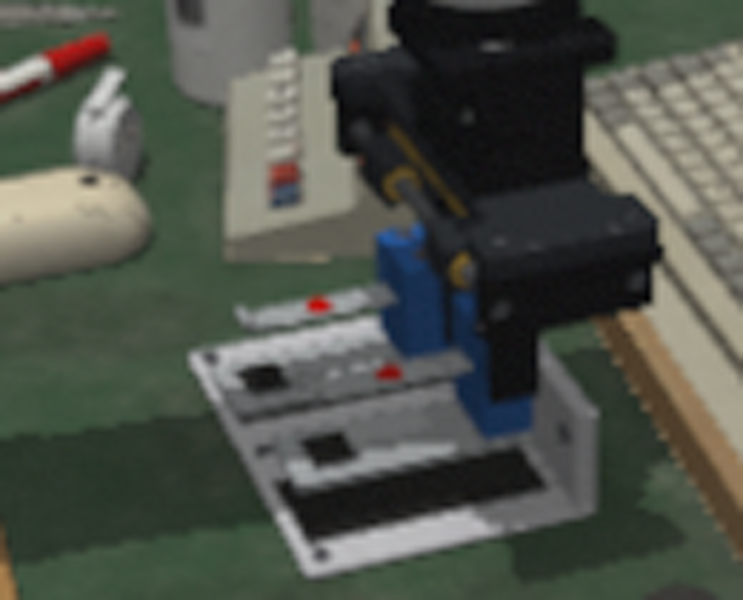

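Clip gripped (width 39.7 mm), held level, and carrying about 2.8 N. Before moving it I check where the desk's front edge runs.

```bash
python3 - <<'E'
from h import *
s=vision.camera("scene");i=vision.camera("side")
cv2.imwrite("pics/sc10.png",cv2.resize(s["pixels"][150:320,240:440],(705,600),interpolation=cv2.INTER_CUBIC))
go([.465,-.14,.15],92)
E
```

```text
t 13.82 pos [0.5615 0.0405 0.0548] yaw 95.58639241913279
 shift old axes [-170.2762  -95.1958  113.6409] new axes [-177.0516  -95.2444  102.7215] turn deg [-0.0273  3.5864  0.001 ] w 0.03982325690190231
```

View pics/sc10.png

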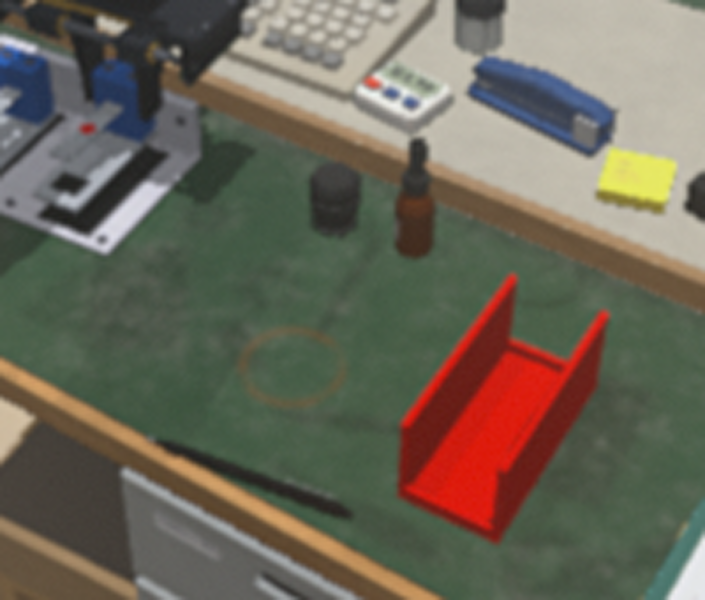

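```bash
python3 - <<'E'
from h import *
s=vision.camera("scene")
P=lambda x,y:((x+.5)/3.527+240-.5,(y+.5)/3.527+150-.5)
for n,x,y in(("ring",290,367),("pen L",160,442),("pen R",350,514),("edge",0,365),("edge2",200,470),("dropper foot",414,247),("eyep foot",334,222)):print(n,onz(s,*P(x,y),0))
E
```

```text
ring [ 0.4485 -0.1902  0.    ]
pen L [ 0.348 -0.157  0.   ]
pen R [ 0.3677 -0.2897  0.    ]
edge [ 0.341  -0.0246  0.    ]
edge2 [ 0.344  -0.1922  0.    ]
dropper foot [ 0.5973 -0.1992  0.    ]
eyep foot [ 0.5881 -0.1352  0.    ]
```

Call:
arm_command([
  [[0,-0.025,0,0,0,0],[0,-0.03,0,0,0,0],[-0.01,-0.025,0.006,0,0,0],[-0.024,0,0.015,0,0,0],[-0.024,0,0.015,0,0,0],[-0.024,0,0.015,0,0,0],[-0.024,0,0.015,0,0,0],[-0.024,0,0.015,0,0,0],[-0.022,0,0.016,0,0,0],[0,0,0,0,3.6,0],[0,0,0,0,0,0],[0,0,0,0,0,0]],
])

```text
time: 14.87
ee_pos: [0.4801, -0.1197, 0.135]
eef_rot: [0.491, 0.509, -0.509, -0.491]
ft_force: [0.2, 0.1, -2.2]
width: 0.0394
```

```bash
python3 - <<'E'
from h import *
go([.48,-.12,.03],92)
st=readout.read_state();print(st["ft_force"],st["joint_positions"])
s=vision.camera("side");cv2.imwrite("pics/si11.png",cv2.resize(s["pixels"][110:340,180:400],(574,600),interpolation=cv2.INTER_CUBIC))
s=vision.camera("scene")
E
```

```text
t 14.87 pos [ 0.4801 -0.1197  0.135 ] yaw 92.07656551292156
 shift old axes [ -0.3192 105.0399   0.1833] new axes [ -0.2673 105.0401   0.1502] turn deg [0.0178 0.0766 0.0284] w 0.03941920477966283
[ 0.1527  0.1181 -2.1698] [-0.3165  0.1141  0.5024  1.933  -0.0619  1.109   1.8178]
```

View pics/si11.png

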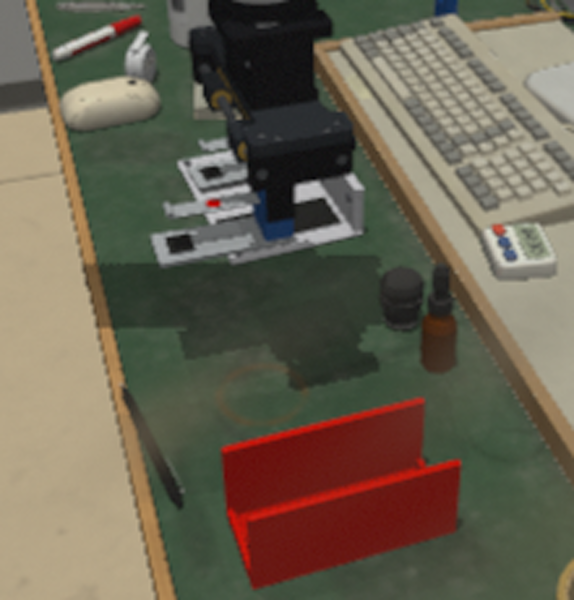

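Call:
arm_command([
  [[0,0.03,0,0,0,0],[0,0.03,0,0,0,0],[0,0.025,0,0,0,0],[0,0.012,0,0,0,0],[0,0.004,0,0,0,0],[0,0.002,0,0,0,0],[0,0.001,0,0,0,0],[0,0,0,0,0,0],[0,0,0,0,0,0]],
])

```text
time: 15.72
ee_pos: [0.4808, -0.1201, 0.032]
eef_rot: [0.492, 0.509, -0.508, -0.491]
ft_force: [0.4, -0.0, -2.5]
width: 0.0396
```

Call:
arm_command([
  [[0,0.001,0,0,0,0],[0,0.001,0,0,0,0],[0,0.0005,0,0,0,0],[0,0,0,0,0,0],[0,0,0,0,0,0]],
])

```text
time: 16.13
ee_pos: [0.4806, -0.1202, 0.03]
eef_rot: [0.491, 0.509, -0.508, -0.491]
ft_force: [-6.8, 1.1, 15.9]
width: 0.0397
```

Call:
arm_command([
  [[0,-0.0008,0,0,0,0],[0,0,0,0,0,0],[0,0,0,0,0,0]],
])

```text
time: 16.38
ee_pos: [0.4805, -0.1202, 0.0301]
eef_rot: [0.491, 0.509, -0.508, -0.491]
ft_force: [-1.8, 0.3, 8.5]
width: 0.04
```

Call:
arm_command([
  [[0,0,0,0,0,0],[0,0,0,0,0,0],[0,0,0,0,0,0],[0,0,0,0,0,0],[0,0,0,0,0,0],[0,0,0,0,0,0],[0,0,0,0,0,0]],
], hand=1)

```text
time: 16.97
ee_pos: [0.4799, -0.1202, 0.0293]
eef_rot: [0.491, 0.509, -0.509, -0.491]
ft_force: [0.2, -0.0, 0.1]
width: 0.0784
```

Call:
arm_command([
  [[0,-0.02,0,0,0,0],[0,-0.03,0,0,0,0],[0,-0.03,0,0,0,0],[0,-0.02,0,0,0,0],[0,0,0.03,0,0,0],[0,0,0.03,0,0,0],[0,0,0,0,0,0],[0,0,0,0,0,0],[0,0,0,0,0,0]],
])

```text
time: 17.72
ee_pos: [0.4205, -0.1221, 0.1296]
eef_rot: [0.491, 0.509, -0.508, -0.491]
ft_force: [-0.4, -0.5, -0.0]
width: 0.0874
```

```bash
python3 - <<'E'
from h import *
st=readout.read_state();c=vision.camera("wrist");print(st["ee_pos"],st["width"])
cv2.imwrite("pics/w12.png",c["pixels"])
s=vision.camera("side");cv2.imwrite("pics/si12.png",cv2.resize(s["pixels"][160:260,220:340],(720,600),interpolation=cv2.INTER_CUBIC))
s=vision.camera("scene");cv2.imwrite("pics/sc12.png",cv2.resize(s["pixels"][175:275,260:380],(720,600),interpolation=cv2.INTER_CUBIC))
E
```

```text
[ 0.4205 -0.1221  0.1296] 0.08737870719907334
```

View pics/w12.png

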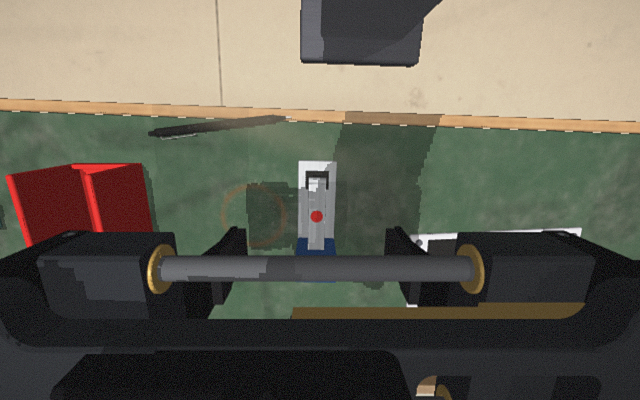

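View pics/si12.png

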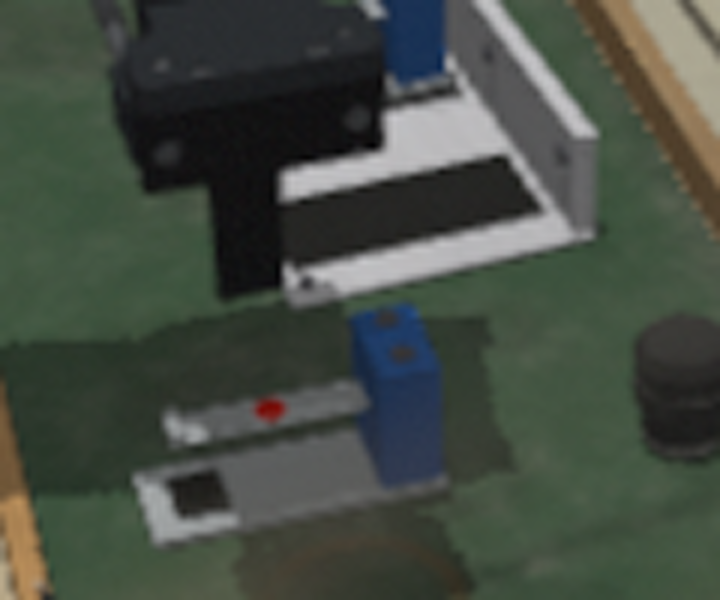

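View pics/sc12.png

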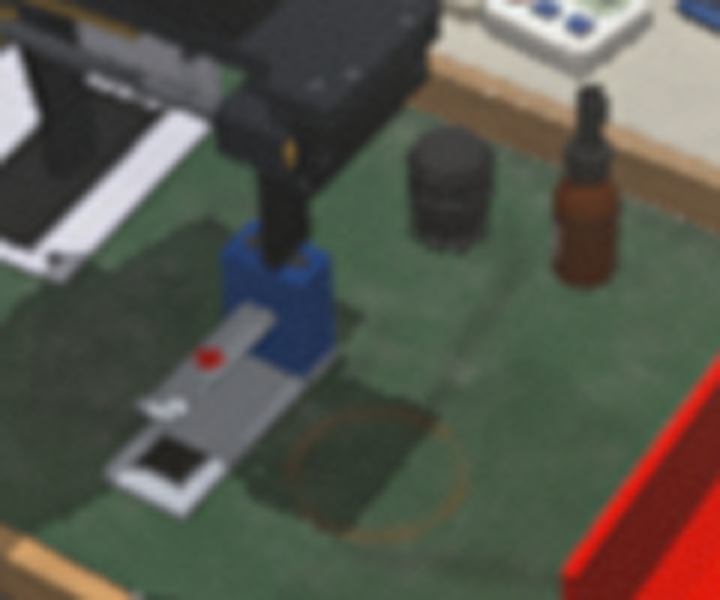

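The clip stands flat on the free desk. In the wrist view its dot is at (317,216) and its plate's front end spans (299..336,161).

```bash
python3 - <<'E'
from h import *
st=readout.read_state();c=vision.camera("wrist");print(st["ee_pos"])
cv2.imwrite("pics/w13.png",cv2.resize(c["pixels"][150:260,270:370],(545,600),interpolation=cv2.INTER_CUBIC))
p=c["pixels"].astype(float);w=p[...,2]-np.maximum(p[...,0],p[...,1])
x0,y0,x1,y1=300,200,335,232;q=np.clip(w[y0:y1,x0:x1]-30,0,None);ys,xs=np.mgrid[y0:y1,x0:x1]
u,v=(q*xs).sum()/q.sum(),(q*ys).sum()/q.sum();print(u,v,onz(c,u,v,.0395,st))
E
```

```text
[ 0.4206 -0.1222  0.1293]
316.22881962187023 216.1382728666326 [ 0.4334 -0.1218  0.0395]
```

View pics/w13.png

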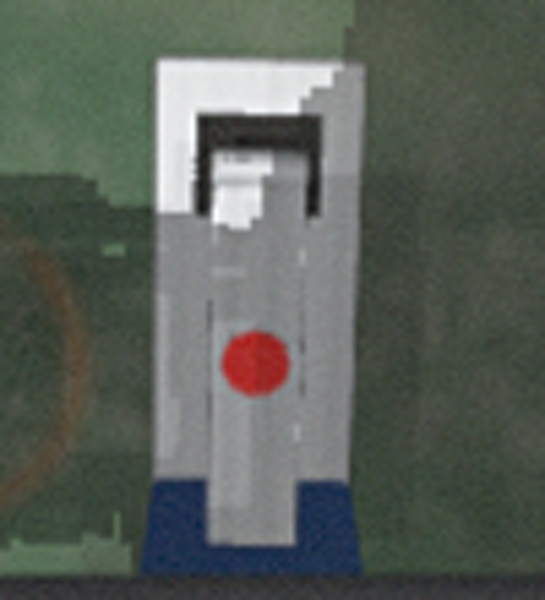

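```bash
python3 - <<'E'
from h import *
st=readout.read_state();c=vision.camera("wrist")
W=lambda x,y:((x+.5)/5.453+270-.5,(y+.5)/5.453+150-.5)
P={n:onz(c,*W(x,y),z,st) for n,x,y,z in(("fl",156,60,.006),("fr",364,64,.006),("bl",154,478,.006),("br",350,478,.006),("ll",211,200,.038),("lr",306,200,.038),("rl",207,540,.038),("rr",296,540,.038))}
for n in P:print(n,P[n])
ang=lambda d:np.degrees(np.arctan2(d[1],d[0]))
print("yaws",ang(P["fr"]-P["fl"])-90,ang(P["bl"]-P["fl"]),ang(P["br"]-P["fr"]),ang(P["rl"]+P["rr"]-P["ll"]-P["lr"]))
f=(P["fl"]+P["fr"])/2;print("front mid",f,"head est",f+np.array([.096*np.cos(.0349),.096*np.sin(.0349),0]))
go([.4805,-.12,.13],2.)
E
```

```text
fl [ 0.3855 -0.1419  0.006 ]
fr [ 0.3848 -0.1028  0.006 ]
bl [ 0.4701 -0.1407  0.006 ]
br [ 0.4687 -0.101   0.006 ]
ll [ 0.4047 -0.1303  0.038 ]
lr [ 0.4041 -0.114   0.038 ]
rl [ 0.4681 -0.1292  0.038 ]
rr [ 0.4676 -0.113   0.038 ]
yaws 0.9205448410379944 0.8046502675151048 1.2368130770974897 0.960139539060382
front mid [ 0.3852 -0.1224  0.006 ] head est [ 0.4811 -0.119   0.006 ]
t 17.97 pos [ 0.4204 -0.1223  0.1292] yaw 91.99827031053219
 shift old axes [  0.2025  -0.8482 -60.1716] new axes [60.1719 -0.8222  0.2011] turn deg [ 0.0008 89.9983 -0.0395] w 0.08702038095592428
```

Call:
arm_command([
  [[0,0,0,0,7,0],[0,0,0,0,7,0],[0,0,0,0,7,0],[0,0,0,0,7,0],[0,0,0,0,7,0],[0,0,0,0,7,0],[0,0,0,0,7,0],[0,0,0,0,7,0],[0,0,0,0,7,0],[0,0,0,0,7,0],[0,0,0,0,7,0],[0,0,0,0,7,0]],
])

```text
time: 18.97
ee_pos: [0.4202, -0.1223, 0.1292]
eef_rot: [0.706, 0.047, -0.047, -0.705]
ft_force: [0.2, -0.5, -0.3]
width: 0.0872
```

Call:
arm_command([
  [[0,0,0,0,7,0],[0.02,0,0,0,0,0],[0.02,0,0,0,0,0],[0.02,0,0,0,0,0],[0,0,0,0,0,0],[0,0,0,0,0,0]],
])

```text
time: 19.47
ee_pos: [0.4803, -0.1212, 0.1288]
eef_rot: [0.707, 0.006, -0.007, -0.707]
ft_force: [-0.5, -0.3, -0.1]
width: 0.0869
```

```bash
python3 - <<'E'
from h import *
st=readout.read_state();c=vision.camera("wrist")
go([.4808,-.1209,.0425],1.)
cv2.imwrite("pics/w14.png",c["pixels"]);print(st["joint_positions"])
E
```

```text
t 19.52 pos [ 0.4796 -0.1214  0.1288] yaw 0.9871219184516576
 shift old axes [ 1.3347 86.295   0.4898] new axes [ 1.2062 86.2972  0.4463] turn deg [ 0.0287 -0.0129 -0.0854] w 0.08719012694325232
[-0.3026  0.1241  0.4914  1.937  -0.0644  1.097   0.2328]
```

View pics/w14.png

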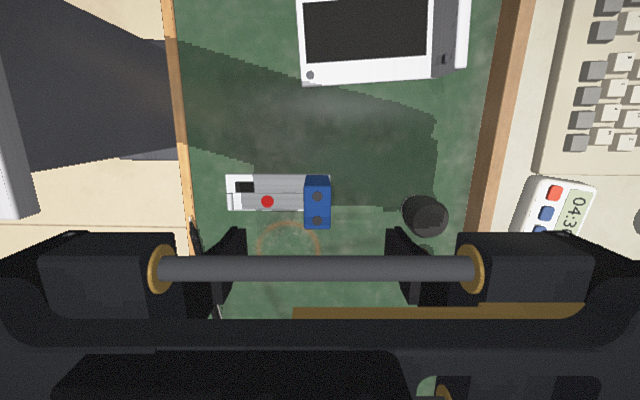

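```bash
python3 - <<'E'
from h import *
st=readout.read_state();c=vision.camera("wrist")
hsv=cv2.cvtColor(c["pixels"],cv2.COLOR_BGR2HSV)
m=(hsv[...,0]>100)&(hsv[...,0]<125)&(hsv[...,1]>120)&(hsv[...,2]>110);m[:150]=0;m[240:]=0;m[:,:280]=0;m[:,350:]=0
for cen,s in blobs(m,50):
  print(cen,s,onz(c,s[0]-.5,cen[1],.06,st),onz(c,s[0]+s[2]-.5,cen[1],.06,st),onz(c,cen[0],cen[1],.06,st))
E
```

```text
[317.8976 206.5046] [305 186  27  43 977] [ 0.4694 -0.1198  0.06  ] [ 0.4928 -0.1194  0.06  ] [ 0.481  -0.1196  0.06  ]
```

Call:
arm_command([
  [[0.001,0.03,0.0005,0,0,0],[0,0.03,0,0,0,0],[0,0,0,0,0,0],[0,0,0,0,0,0]],
])

```text
time: 19.9
ee_pos: [0.4794, -0.1208, 0.0689]
eef_rot: [-0.707, -0.005, 0.007, 0.707]
ft_force: [0.5, -0.2, 0.3]
width: 0.0873
```

```bash
python3 - <<'E'
from h import *
go([.4808,-.1209,.0425],1.)
s=vision.camera("side");cv2.imwrite("pics/si15.png",cv2.resize(s["pixels"][140:260,210:350],(700,600),interpolation=cv2.INTER_CUBIC))
s=vision.camera("scene");cv2.imwrite("pics/sc15.png",cv2.resize(s["pixels"][155:275,260:400],(700,600),interpolation=cv2.INTER_CUBIC))
E
```

```text
t 19.9 pos [ 0.4794 -0.1208  0.0689] yaw 0.9559761284266913
 shift old axes [ 1.4794 26.3895 -0.1297] new axes [ 1.396  26.3941 -0.1273] turn deg [-0.0077 -0.044  -0.181 ] w 0.087252950782132
```

View pics/si15.png

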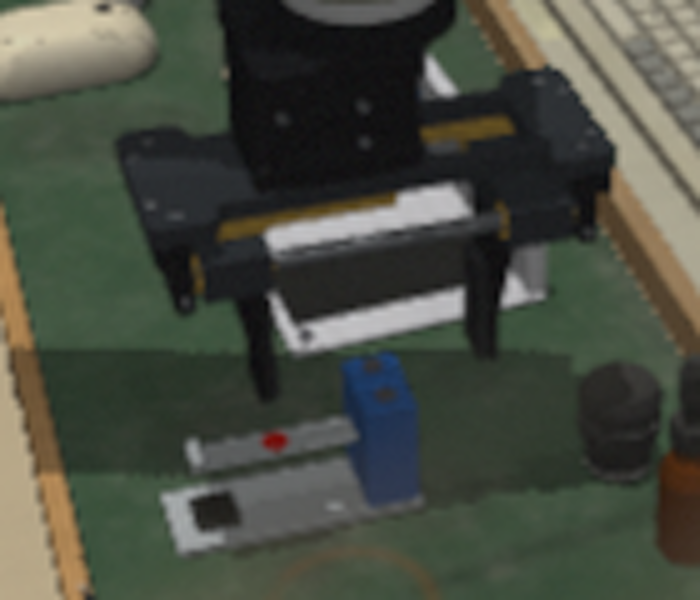

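Call:
arm_command([
  [[0.0012,0.012,0,0,0,0],[0,0.01,0,0,0,0],[0,0.004,0,0,0,0],[0,0,0,0,0,0],[0,0,0,0,0,0]],
])

```text
time: 20.42
ee_pos: [0.4822, -0.1208, 0.0437]
eef_rot: [-0.707, -0.006, 0.006, 0.707]
ft_force: [0.2, -0.9, 0.1]
width: 0.0869
```

```bash
python3 - <<'E'
from h import *
go([.4808,-.1209,.0425],1.)
print(readout.read_state()["ft_force"])
E
```

```text
t 20.42 pos [ 0.4822 -0.1208  0.0437] yaw 0.9768895849835905
 shift old axes [-1.4284  1.1949 -0.1092] new axes [-1.4283  1.195  -0.1085] turn deg [-0.0031 -0.0231  0.0044] w 0.08686093776223215
[ 0.2171 -0.8986  0.0545]
```

Call:
arm_command([
  [[-0.001,0.0012,0,0,0,0],[0,0,0,0,0,0],[0,0,0,0,0,0],[0,0,0,0,0,0],[0,0,0,0,0,0],[0,0,0,0,0,0],[0,0,0,0,0,0],[0,0,0,0,0,0],[0,0,0,0,0,0],[0,0,0,0,0,0],[0,0,0,0,0,0]],
], hand=0, grip_force=45)

```text
time: 21.33
ee_pos: [0.4812, -0.1207, 0.0421]
eef_rot: [-0.707, -0.006, 0.006, 0.707]
ft_force: [0.2, -1.1, 0.1]
width: 0.0239
```

Call:
arm_command([
  [[0,-0.005,0,0,0,0],[0,-0.015,0,0,0,0],[0,-0.03,0,0,0,0],[0,-0.03,0,0,0,0],[0,-0.03,0,0,0,0],[0,0,0,0,0,0],[0,0,0,0,0,0],[0,0,0,0,0,0]],
])

```text
time: 22.0
ee_pos: [0.4806, -0.1205, 0.1514]
eef_rot: [-0.707, -0.006, 0.006, 0.707]
ft_force: [0.3, 0.2, -3.5]
width: 0.0236
```

```bash
python3 - <<'E'
from h import *
go([.51,-.18,.19],2.)
print(readout.read_state()["ft_force"])
s=vision.camera("side");cv2.imwrite("pics/si16.png",cv2.resize(s["pixels"][120:240,210:350],(700,600),interpolation=cv2.INTER_CUBIC))
E
```

```text
t 22.0 pos [ 0.4806 -0.1205  0.1514] yaw 0.9931671033075969
 shift old axes [ 28.3534 -38.6954 -59.9627] new axes [ 27.3343 -38.6461 -60.4657] turn deg [-0.0202 -1.0068 -0.0578] w 0.02359766451894859
[ 0.2587  0.1763 -3.5425]
```

View pics/si16.png

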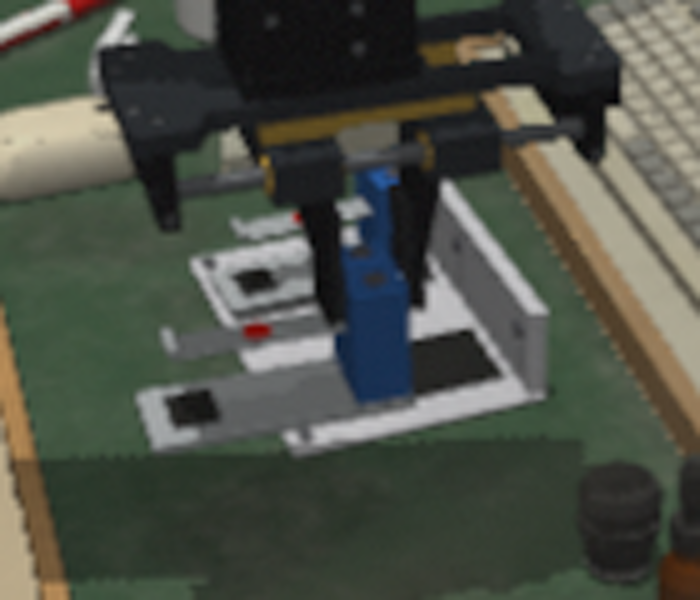

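```bash
python3 - <<'E'
import cv2
a=cv2.imread("pics/w12.png")[150:260,0:165];cv2.imwrite("pics/w12z.png",cv2.resize(a,(800,533),interpolation=cv2.INTER_CUBIC))
E
```

```text
(no output)
```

View pics/w12z.png

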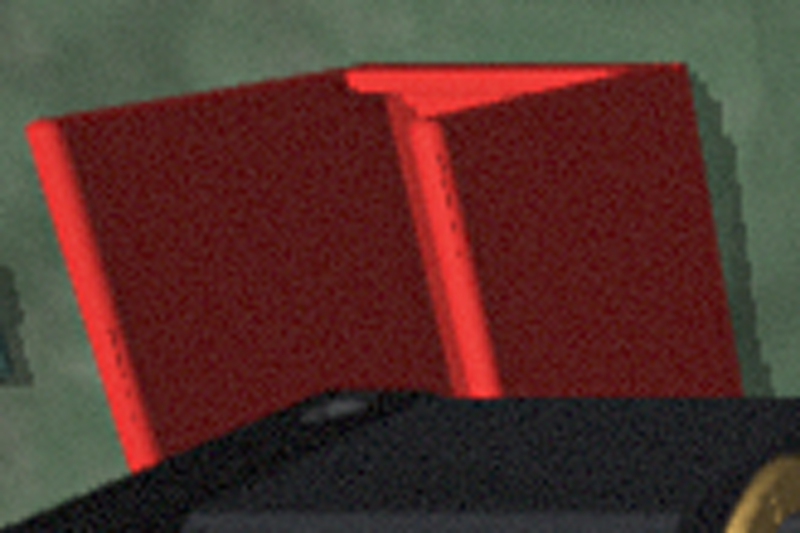

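Wrist zoom: the +y cheek's top runs (443,122) to (500,395), the -y cheek's outer top edge (27,125) to (133,470), and the tray's outer base corner is at (685,65).

```bash
python3 - <<'E'
from h import *
c=vision.camera("wrist")
y=np.radians(92.);xd=np.array([np.cos(y),np.sin(y),0]);yd=np.array([0,0,-1.])
st={"ee_pos":np.array([.4206,-.1222,.1293]),"eef_rot":Ro.from_matrix(np.stack([xd,yd,np.cross(xd,yd)],1)).as_quat()}
W=lambda x,y:((x+.5)/4.848-.5,(y+.5)/4.848+150-.5)
P={n:onz(c,*W(a,b),z,st) for n,a,b,z in(("Lo near",443,120,.07),("Lo mid",500,395,.07),("Ro near",27,125,.07),("Ri near",60,122,.07),("Ro mid",133,470,.07),("baseLnear",685,65,0),("baseLmid",743,395,0))}
for n in P:print(n,P[n])
ang=lambda a,b:np.degrees(np.arctan2(*(P[b]-P[a])[[1,0]]))
print(ang("Lo near","Lo mid"),ang("Ro near","Ro mid"),ang("baseLnear","baseLmid"),ang("Ro near","Lo near")-90)
E
```

```text
Lo near [ 0.3953 -0.3045  0.07  ]
Lo mid [ 0.4443 -0.3033  0.07  ]
Ro near [ 0.3986 -0.3738  0.07  ]
Ri near [ 0.3979 -0.3682  0.07  ]
Ro mid [ 0.461  -0.3712  0.07  ]
baseLnear [ 0.3962 -0.3067  0.    ]
baseLmid [ 0.4725 -0.3034  0.    ]
1.439315268858888 2.3722356531566566 2.5037464599037986 2.719869749441372
```

Call:
arm_command([
  [[0,-0.01,0,0,-1.2,0],[0.003,0,-0.025,0,0,0],[0.003,0,-0.027,0,0,0],[0.003,0,-0.027,0,0,0],[0.003,0,-0.027,0,0,0],[0.003,0,-0.027,0,0,0],[0.003,0,-0.027,0,0,0],[0.003,0,-0.027,0,0,0],[0.003,0,-0.027,0,0,0],[0,0,0,0,0,0],[0,0,0,0,0,0],[0,0,0,0,0,0]],
])

```text
time: 23.1
ee_pos: [0.5132, -0.3331, 0.1616]
eef_rot: [-0.707, -0.013, 0.014, 0.707]
ft_force: [0.7, 1.1, -2.6]
width: 0.0239
```

```bash
python3 - <<'E'
from h import *
go([.5127,-.3344,.046],2.2)
print(readout.read_state()["ft_force"])
s=vision.camera("side");cv2.imwrite("pics/si17.png",cv2.resize(s["pixels"][195:345,235:410],(700,600),interpolation=cv2.INTER_CUBIC))
s=vision.camera("scene");cv2.imwrite("pics/sc17.png",cv2.resize(s["pixels"][165:315,320:470],(600,600),interpolation=cv2.INTER_CUBIC))
s=vision.camera("wrist");cv2.imwrite("pics/w17.png",s["pixels"])
E
```

```text
t 23.1 pos [ 0.5132 -0.3331  0.1616] yaw 2.229413136653148
 shift old axes [ -0.3983 115.6332  -1.4104] new axes [ -0.5344 115.6339  -1.305 ] turn deg [-0.0524  0.0294 -0.0678] w 0.02390903523356234
[ 0.6524  1.0967 -2.6208]
```

View pics/si17.png

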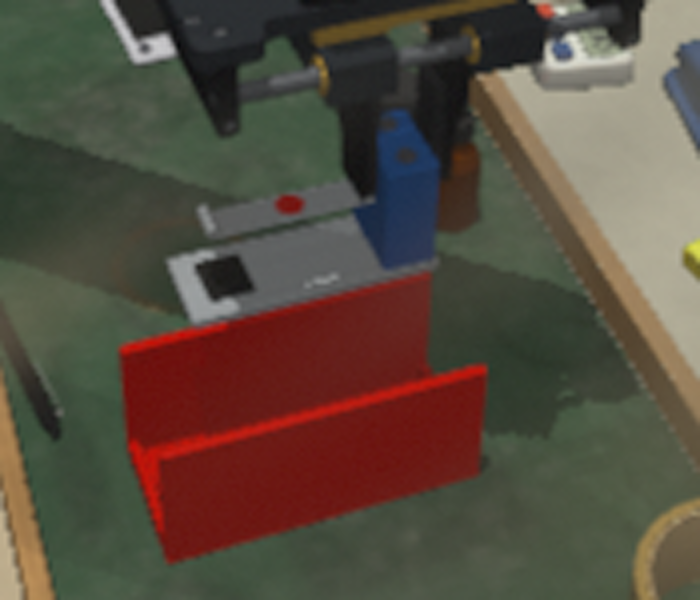

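View pics/sc17.png

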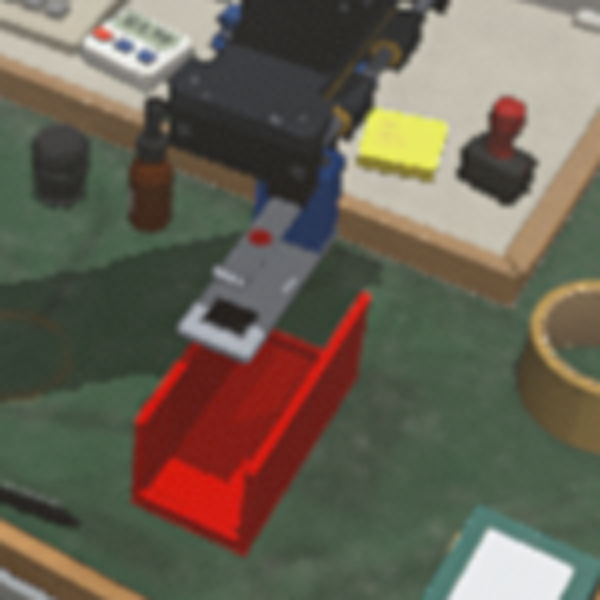

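View pics/w17.png

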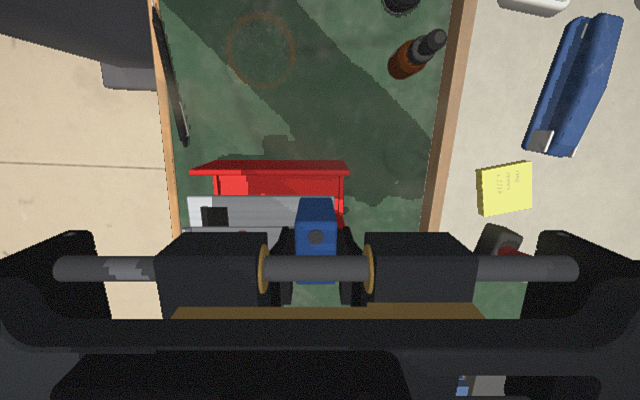

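Call:
arm_command([
  [[-0.0005,0.015,-0.0013,0,0,0],[0,0.018,0,0,0,0],[0,0,0,0,0,0],[0,0,0,0,0,0]],
])

```text
time: 23.58
ee_pos: [0.5126, -0.3338, 0.1288]
eef_rot: [-0.707, -0.013, 0.014, 0.707]
ft_force: [-0.4, 0.5, -2.8]
width: 0.024
```

```bash
python3 - <<'E'
from h import *
go([.5127,-.3344,.046],2.2)
s=vision.camera("side");cv2.imwrite("pics/si18.png",cv2.resize(s["pixels"][225:345,245:385],(700,600),interpolation=cv2.INTER_CUBIC))
s=vision.camera("scene");cv2.imwrite("pics/sc18.png",cv2.resize(s["pixels"][195:310,335:450],(600,600),interpolation=cv2.INTER_CUBIC))
E
```

```text
t 23.58 pos [ 0.5126 -0.3338  0.1288] yaw 2.2522431322177314
 shift old axes [ 0.1598 82.7667 -0.6574] new axes [ 0.0453 82.7676 -0.5553] turn deg [-0.0706  0.0522 -0.0796] w 0.023985658114950174
```

View pics/si18.png

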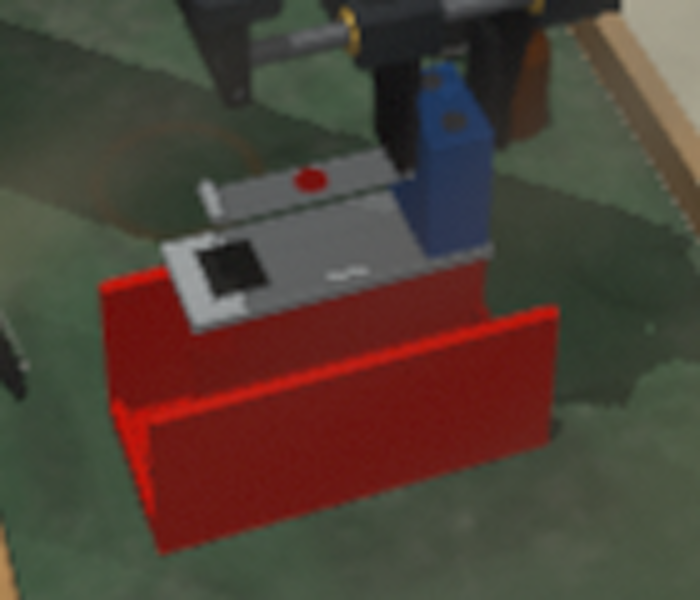

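View pics/sc18.png

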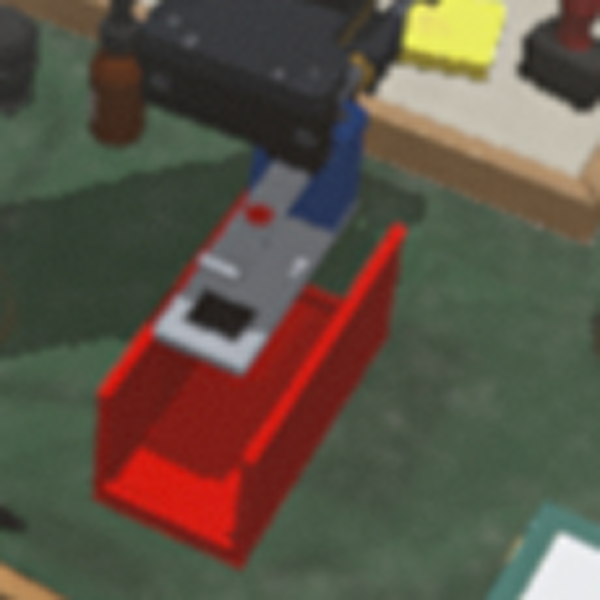

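```bash
python3 - <<'E'
from h import *
i=vision.camera("side");s=vision.camera("scene")
S=lambda x,y:((x+.5)/5.217+335-.5,(y+.5)/5.217+195-.5)
I=lambda x,y:((x+.5)/5+245-.5,(y+.5)/5+225-.5)
for n,a,b in(("clip fl",(157,330),(163,247)),("clip fr",(245,370),(195,326)),("tray L near",(100,395),(102,288)),("tray R near",(247,463),(150,420)),("tray R far",(402,228),(557,312)),("dot",(260,215),(311,180))):
    print(n,*tri(s,S(*a),i,I(*b)))
E
```

```text
clip fl [ 0.4149 -0.3212  0.0967] 0.000825106015705678
clip fr [ 0.4164 -0.3596  0.0959] 0.001009236223336645
tray L near [ 0.3944 -0.3082  0.0697] 0.0015069106025498733
tray R near [ 0.3963 -0.3733  0.0704] 0.002222150524930118
tray R far [ 0.5437 -0.3691  0.0721] 0.0011407440970356078
dot [ 0.4634 -0.3382  0.1298] 0.0010302288900442913
```

Measured with the same cameras, the clip's front middle is within 0.5 mm of the bay's centre line and 20.3 mm inside the tray's end (20 is ideal). Lowering it.

Call:
arm_command([
  [[0,0.02,-0.0005,0,0,0],[0,0.02,0,0,0,0],[0,0.02,0,0,0,0],[0,0.012,0,0,0,0],[0,0.005,0,0,0,0],[0,0.002,0,0,0,0],[0,0,0,0,0,0],[0,0,0,0,0,0]],
])

```text
time: 24.45
ee_pos: [0.5135, -0.3359, 0.0513]
eef_rot: [0.707, 0.014, -0.013, -0.707]
ft_force: [0.1, -0.2, -1.2]
width: 0.0235
```

Call:
arm_command([
  [[0,0.001,0,0,0,0],[0,0.001,0,0,0,0],[0,0,0,0,0,0],[0,0,0,0,0,0]],
])

```text
time: 24.78
ee_pos: [0.513, -0.3355, 0.0483]
eef_rot: [-0.707, -0.014, 0.013, 0.707]
ft_force: [0.2, -0.2, -2.6]
width: 0.0238
```

Call:
arm_command([
  [[0,0.001,0,0,0,0],[0,0.0008,0,0,0,0],[0,0,0,0,0,0],[0,0,0,0,0,0]],
])

```text
time: 25.12
ee_pos: [0.5129, -0.3354, 0.0463]
eef_rot: [-0.707, -0.013, 0.013, 0.707]
ft_force: [0.6, 0.3, -1.8]
width: 0.0236
```

Call:
arm_command([
  [[0,0.0004,0,0,0,0],[0,0,0,0,0,0],[0,0,0,0,0,0]],
])

```text
time: 25.37
ee_pos: [0.5129, -0.3355, 0.0462]
eef_rot: [-0.707, -0.014, 0.013, 0.707]
ft_force: [-1.6, 1.5, 3.2]
width: 0.0236
```

Call:
arm_command([
  [[0,0.0004,0,0,0,0],[0,0,0,0,0,0],[0,0,0,0,0,0]],
])

```text
time: 25.62
ee_pos: [0.5129, -0.3355, 0.0461]
eef_rot: [-0.707, -0.014, 0.013, 0.707]
ft_force: [-3.1, 2.2, 7.0]
width: 0.0235
```

```bash
python3 - <<'E'
from h import *
s=vision.camera("side");cv2.imwrite("pics/si19.png",cv2.resize(s["pixels"][225:345,245:385],(700,600),interpolation=cv2.INTER_CUBIC))
s=vision.camera("scene");cv2.imwrite("pics/sc19.png",cv2.resize(s["pixels"][195:310,335:450],(600,600),interpolation=cv2.INTER_CUBIC))
E
```

```text
(no output)
```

View pics/sc19.png

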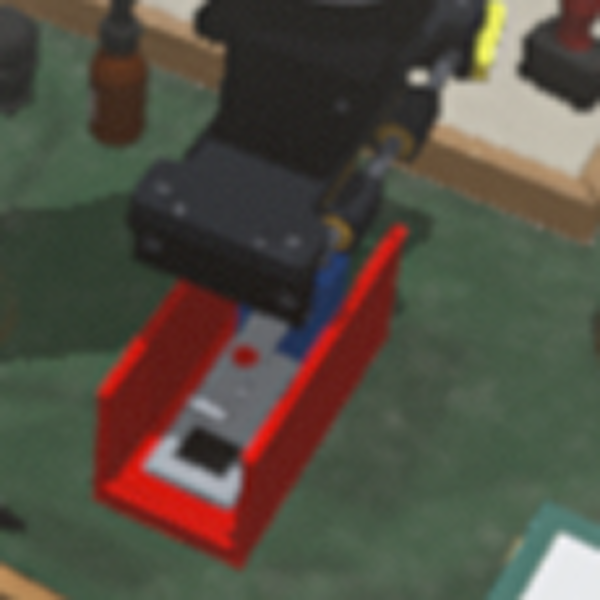

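Call:
arm_command([
  [[0,0,0,0,0,0],[0,0,0,0,0,0],[0,0,0,0,0,0],[0,0,0,0,0,0],[0,0,0,0,0,0],[0,0,0,0,0,0]],
], hand=0.8)

```text
time: 26.22
ee_pos: [0.5129, -0.3355, 0.0454]
eef_rot: [-0.707, -0.014, 0.013, 0.707]
ft_force: [-0.3, -0.0, -0.3]
width: 0.0555
```

Released, with the contact force back to zero. Retreating straight up, then checking.

Call:
arm_command([
  [[0,-0.01,0,0,0,0],[0,-0.025,0,0,0,0],[0,-0.035,0,0,0,0],[0,-0.035,0,0,0,0],[0,-0.035,0,0,0,0],[0,-0.02,0.03,0,0,0],[0,0,0.035,0,0,0],[0,0,0.035,0,0,0],[0,0,0.035,0,0,0],[0,0,0,0,0,0],[0,0,0,0,0,0],[0,0,0,0,0,0]],
])

```text
time: 27.22
ee_pos: [0.5077, -0.201, 0.2062]
eef_rot: [0.707, 0.014, -0.013, -0.707]
ft_force: [-0.2, -0.6, 1.4]
width: 0.0695
```

```bash
python3 - <<'E'
from h import *
st=readout.read_state();print(st["time"],st["ee_pos"],st["ft_force"])
s=vision.camera("side");cv2.imwrite("pics/si20.png",cv2.resize(s["pixels"][135:345,235:385],(429,600),interpolation=cv2.INTER_CUBIC))
s=vision.camera("scene");cv2.imwrite("pics/sc20.png",cv2.resize(s["pixels"][150:310,210:450],(800,533),interpolation=cv2.INTER_CUBIC))
E
```

```text
27.2167 [ 0.5077 -0.201   0.2062] [-0.2089 -0.569   1.4234]
```

View pics/si20.png

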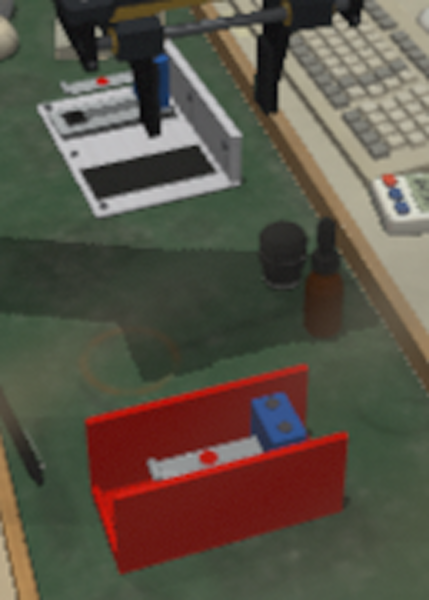

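View pics/sc20.png

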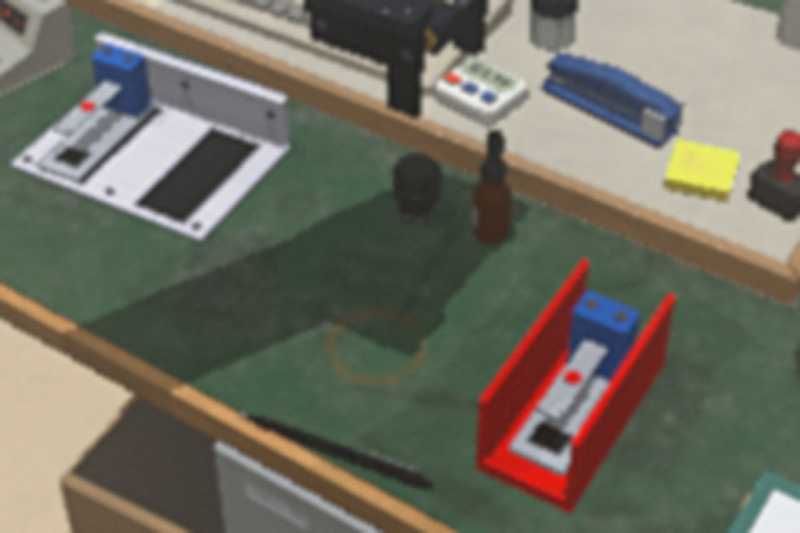

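The clip lies in the tray between the cheeks, the sound clip is on the bed, and the eyepiece and bottle stand untouched. One last height check on the dot, then I hand in.

```bash
python3 - <<'E'
from h import *
s=vision.camera("scene");i=vision.camera("side")
p=((573+.5)/3.333+210-.5,(377+.5)/3.333+150-.5);q=((209+.5)/2.86+235-.5,(458+.5)/2.857+135-.5)
print(tri(s,p,i,q), readout.read_state()["ft_force"])
print(r.close_job())
E
```

```text
(array([ 0.4647, -0.338 ,  0.0453]), np.float64(0.0010111092265020535)) [ 0.2068 -0.0466 -0.1609]
the job is handed in; nothing more can be done
None
```

The tired clip is in the red repair tray and the sound clip is still on the bed. I handed the job in at about 27 s.

- **Testing:** I pressed both leaves at about 8 N for over a second each. The left clip (+y side) sank about 3 mm, so it is sound. The right clip sank about 7 mm, so it is the tired one.
- **Moving the clip:** I lifted the tired clip across its head and set it on the free desk. There I regripped its head front to back and lowered it into the tray until the floor pushed back (about 7 N), then let go.
- **Final checks:**
  - The pictures show the clip lengthwise between the cheeks and looking flat. The sound clip, eyepiece and bottle stand undisturbed, and the gripper is clear with no contact force.
  - The dot measured at 45 mm, against 43.5 expected. Earlier dot readings from the same two cameras came out about 3 mm high, so this fits the clip lying on the floor.
- **Off the ideal:**
  - I pressed with the fingertips 5 to 6 mm toward the leaf's free end, so that their inner edge bore near the dot.
  - Setting the clip on the desk pressed briefly at about 16 N.

No check failed.

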